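Tip a tube up into the corner stop and shut the arm

TASK

Two short pieces of square tube lie in the clear middle of the table, in front of the clutter at the back: tip the longer of the two up over one of its ends until it stands upright, keeping its lower end on the table or only just clear of it, never carried through the air. Slide it, standing, fully home into the inside corner of the steel corner stop, flat against both walls, and swing the stop's arm shut in front of it. Leave the other things on the table where they are and let go of everything at the end.

Things in the scene. Friction and masses are not known exactly. Their poses are not given: they have to be found in the camera images.
- tube_1: The longer of the two square tubes, bright bare metal, 40x40 mm outside, 120 mm long, 3 mm wall, open at both ends, about 160 g. Its y axis runs along the tube; origin in the middle of the length, on the face that is underneath at the start. It lies flat on the table; either end may become the foot. Both ends are the same.
- long_tube (a point): Centre of the longer tube (20 mm above the table while it lies, 60 mm when it stands). Axes as tube_1: y along the tube.
- long_tube_end_a (a point): Centre of the longer tube's end on its +y side, 60 mm from the tube's centre.
- long_tube_end_b (a point): Centre of the longer tube's end on its -y side, 60 mm from the tube's centre.
- corner_stop: Steel corner stop fixed to the table. Origin on the table at the foot of the inside corner, z up. Back wall's face: plane x = 0, y = 0 to 85 mm. Side wall's face: plane y = 0, x = -40 mm to 0. Walls 10 mm thick (behind those faces), 70 mm high. The corner is open toward -x and +y. Outside the walls lie flanges 14 mm high with bolts, 47 mm behind the back wall's face, 40 mm behind the side's.
- corner_home (a point): Point on the table where the axis of the standing 40 mm tube comes when it is fully home: x = -20, y = +20 mm of the corner stop. There is no floor plate: the tube stands on the bare table.
- swing_arm (a joint): Hinge of the stop's arm, rad: 0 = shut (arm along the stop's +y, across the front of the corner, inner face 43 mm from the back wall's face); grows as it swings out, counter-clockwise from above, to 1.95; at 1.57 it points along the stop's -x. Light friction (about 1 N at the knob); stays where it is left. Starts open at 1.3 to 1.85.
- swing_arm_hinge (a point): Point on the hinge axis, which is vertical, at the arm's mid height, 50 mm above the table; at x = -49, y = -20 mm of the corner stop. The arm is a 12x12 mm bar, 120 mm from hinge to knob.
- swing_arm_knob (a point): Round upright black knob at the arm's free end, 20 mm in diameter, 120 mm from the hinge axis; it stands from 56 to 104 mm above the table; this point is on its axis, 82 mm above the table, where it can be pinched from above.
- short_tube (a point): Centre of the shorter square tube, 40x40 mm, 90 mm long, y along the tube; bystander lying on the table, 20 mm above it. It is not the one wanted.
- weld_magnet_1: arrow-shaped welding magnet, 64x80x16, lying flat; bystander; origin under its middle
- tape_measure: tape measure, 64x71x34; bystander; origin under its middle
- try_square: engineer's square, 158x100x14, lying flat; bystander; origin under its middle
- pliers: pair of pliers, 58x174x16, lying flat; bystander; origin under its middle
- copper_bar: flat copper bar, 40x150x12, lying flat; bystander; origin under its middle
Things that resemble listed ones, but are neither listed nor needed, are in the scene too. Leave any black or blue look-alike of the tube_1 alone. There is more than one size of the corner_stop; the job needs the larger.

How it is judged:
On the way:
1. the longer tube stands upright on the table (within about 6 degrees) (angle between the y axis of tube_1 and the z axis of corner_stop, either way round below 0.1 rad and height (world z) of long_tube between 0.05 and 0.075 m), for 0.2 s.
At the end, for the whole second after the job is handed in: The longer tube stands upright (within 3.4 degrees) on the table in the inside corner of the stop, its sides parallel to the walls (within 6 degrees), its axis within 6 mm of where it would touch both walls, at rest; the arm is shut (joint under 0.1 rad) (angle between the y axis of tube_1 and the z axis of corner_stop, either way round below 0.06 rad and (angle between the x axis of tube_1 and the x axis of corner_stop, either way round below 0.1 rad or angle between the x axis of tube_1 and the y axis of corner_stop, either way round below 0.1 rad) and x of long_tube in the frame of corner_stop between -0.026 and -0.016 m and y of long_tube in the frame of corner_stop between 0.016 and 0.026 m and height (world z) of long_tube between 0.055 and 0.065 m and value of joint swing_arm below 0.1 rad and linear speed of tube_1 below 0.02 m/s).
It fails at once if the longer tube is carried through the air: both its ends are far off the table (end centres above 50 mm) (height (world z) of each of long_tube_end_a, long_tube_end_b above 0.05 m).
It fails at once if the shorter tube or another bystander is shifted by more than 30 mm (distance of any of short_tube, weld_magnet_1, tape_measure, try_square, pliers, copper_bar from where it was at the start of the episode above 0.03 m).
It also fails if it takes over 64 s, if anything falls off the work surface, if the arm or the gripper's body presses on something with over 40 N, if the wrist force passes 120 N, or if a joint passes its speed limit or range.

ROBOT

A 6-joint arm with a two-finger parallel gripper is mounted at the origin on the work surface; the furniture and walls round the work are solid. World frame = base frame: x ahead of the robot, y to its left, z up, the work surface at z = 0. Lengths are in m, angles in rad, forces in N, time in s.
With the tool pointing down it reaches from about 0.3 to 0.775 m from the base axis. Payload 14.6 kg.
Tool frame: the origin (TCP) lies at the very end of the fingers, on their centre line; the grasp point (between the pads) lies 19 mm behind it; z points along the fingers, y is the direction in which the jaws open and shut (so a half turn about z gives the same grasp; the last joint's range is limited). The gripper opens to 94 mm and grips with 3 to 60 N. Pads are 16 mm wide; open, the fingers measure 119 mm over their backs; the gripper's body (75 mm by 177 mm) begins 78 mm behind the grasp point.
Start: joints at [1.058, 0.3, 1.521, -0, 1.321, -0.067], TCP at [0.237, 0.496, 0.205] pointing down, gripper open.
Joint ranges: [-3.03, 3.03], [-0.79, 2.21], [0.23, 2.52], [-1.04, 4.18], [0, 3.07], [-2.55, 2.55]. Speed limits (rad/s): [2.22, 2.22, 2.57, 3.14, 3.14, 3.14].

INTERFACE

Orientations are given as [roll, pitch, yaw] about the fixed x, y, z axes, in that order (R = Rz(yaw) Ry(pitch) Rx(roll)).
In Python, from station import ctrl, vision, ticket gives the robot as it stands.
- The arm moves only by the tool step_arm, never from a script. Its argument "steps" is a list of rows, each an object of numbers: "x", "y", "z": the shift along the tool's x, y, z in m; "ax", "ay", "az": the turn, a rotation vector about the tool's x, y, z in degrees; "claw": the finger opening in m, from 0 to 0.094. A call has 1 to 5 rows; each row shifts and turns the pose as measured when the row begins, along the tool's axes as they then stand; what a row does not reach is not made up. A row lasts 1/12 s, in which the tool goes at most 41.7 mm and 7.16 degrees, less where a joint would pass 70% of its speed; a pose out of reach is approached as far as the arm can. A call with a gripper value outside its range is refused whole. The fingers move at their own pace and stop on an object; "grip_force" is the grip in N (left out, the last holds). Time passes only in rows, so rows that do not move let the fingers close. It gives the time, the measured TCP pose, the force and the opening at its end, in the units of the state.
- ctrl.get_obs(): the state, without advancing time (a new reading comes with each control period).
- vision.camera(name): name is "side" or "top"; returns (picture, depth): 384x512x3 uint8, red, green, blue; 384x512 float32, m along the optical axis (not along the pixel's ray), 0 where there is no reading.
- vision.camera_params(name): a dict with "fov_y" (degrees; the focal length in pixels is half the picture's height over the tangent of half this angle, whatever the lens; pixels are square), "cx", "cy" (the principal point, pixels), "k1" (the pictures are not rectified: a ray, as slopes to the right and down, at radius r is drawn at 1 + k1 r^2 times it, then the intrinsics apply), "origin" and "attitude" of the camera in the world. Camera axes: x right, y up, looking along -z (the intrinsics and any distortion apply to the point x, -y, -z); pixel columns grow to the right and rows downward; lengths in m; the calibration is good to about 2 mm. A picture is of the moment at which its call begins. camera_params takes no time and is no camera call.
- ticket.hand_in(): hands the job in, once; it reports no verdict.
The state is a dict: "time_s": time; "qpos": joint angles; "joint_vel": joint speeds; "tau": joint torques, N m; "ee_pos": TCP position; "eef_rot": TCP orientation; "force": force on the tool from outside, world axes, zero at the start; "moment": the same for the moment, N m; "grip_width": finger opening in m.
Only numpy, scipy, OpenCV 4.12 (cv2) and the standard library are available. Lean on these libraries where they do the work, as an engineer would, in place of code of your own. Each camera call takes 0.05 s, during which the arm holds its last target.

## Working session

There is one attempt and no reset: what is moved stays moved. The work goes in short steps, Python scripts to look and compute and a tool call to move; the robot and the scene stay as the last step left them, time stands still between calls to the robot, and variables do not carry over. Pictures are saved under pics/ and viewed, and the job is handed in when it is done.

Besides the shell and the picture viewer there is one more tool, called as name(argument=value, ...), one argument or row to a line, values as JSON. step_arm: Moves the arm, as the interface text tells. Its arguments: {"type":"object","properties":{"steps":{"type":"array"},"grip_force":{"type":"number"}},"required":["steps"]}

```bash
ls; mkdir -p pics; cat > h.py <<'E'
import numpy as np, cv2
from scipy.spatial.transform import Rotation as R
def att(p):
    a=np.array(p["attitude"],float)
    if a.shape==(3,3): return a
    if a.size==3: return R.from_euler('xyz',a).as_matrix()
    return R.from_quat(a).as_matrix()
def K(p,h=384):
    f=h/2/np.tan(np.radians(p["fov_y"])/2); return f
def ray(p,u,v):
    f=K(p); d=np.array([(u-p["cx"])/f,(v-p["cy"])/f]); s=d.copy()
    for _ in range(30): s=d/(1+p["k1"]*(s@s))
    return att(p)@np.array([s[0],-s[1],-1.]), np.array(p["origin"])
def onz(p,u,v,z):
    d,o=ray(p,u,v); t=(z-o[2])/d[2]; return o+t*d
def dep(p,u,v,D):
    d,o=ray(p,u,v); return o+D*d
def proj(p,X):
    c=att(p).T@(np.array(X)-np.array(p["origin"])); s=np.array([c[0],-c[1]])/-c[2]
    s=s*(1+p["k1"]*(s@s)); f=K(p); return s[0]*f+p["cx"], s[1]*f+p["cy"]
E
python3 - <<'E'
from station import ctrl,vision
import cv2,numpy as np
for n in("top","side"):
    print(n,vision.camera_params(n))
    im,d=vision.camera(n); cv2.imwrite(f"pics/{n}0.png",cv2.resize(im[:,:,::-1],(768,576),interpolation=cv2.INTER_CUBIC)); np.savez(f"{n}0.npz",im=im,d=d)
print(ctrl.get_obs())
E
```

```text
pics
top {'fov_y': 44.897386700923676, 'cx': 256.0657423890148, 'cy': 189.2704548205965, 'k1': -0.03935692970657254, 'origin': array([ 0.28328161, -0.03125729,  1.35365969]), 'attitude': array([ 0.21017094,  0.00612823, -1.65573097])}
side {'fov_y': 43.72741322043778, 'cx': 258.7680001278516, 'cy': 195.16334469862463, 'k1': 0.06897096081932105, 'origin': array([-0.42641432, -0.71476248,  1.12745816]), 'attitude': array([ 0.83884083, -0.023158  , -0.94654831])}
{'time_s': 0.1, 'qpos': array([ 1.05842575e+00,  3.00440880e-01,  1.52151992e+00, -6.38735736e-05,
        1.32068656e+00, -6.65785495e-02]), 'joint_vel': array([ 2.23356743e-03, -1.31670654e-03, -1.76816032e-03,  7.96543838e-06,
        1.75081133e-03,  6.22798725e-04]), 'tau': array([ 1.90215571e-03, -5.32645226e+01, -3.53283584e+01,  7.10298331e-02,
        2.34896585e-02, -3.88178023e-05]), 'ee_pos': array([0.23703691, 0.49603999, 0.20492878]), 'eef_rot': array([-3.14053617e+00, -8.43627979e-06,  2.69581646e+00]), 'force': array([-0.58576934,  0.07082731,  0.09823806]), 'moment': array([ 0.01454936, -0.02402623, -0.00678895]), 'grip_width': 0.09422733149765249}
```

View pics/top0.png

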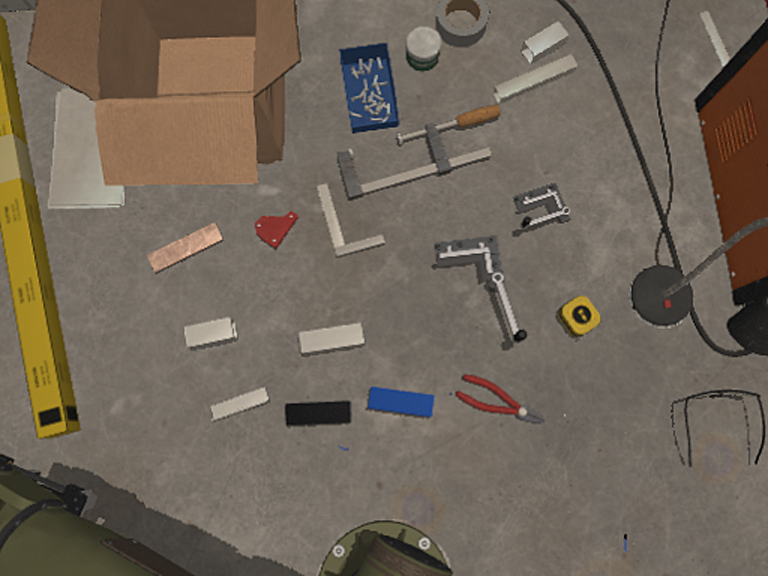

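View pics/side0.png

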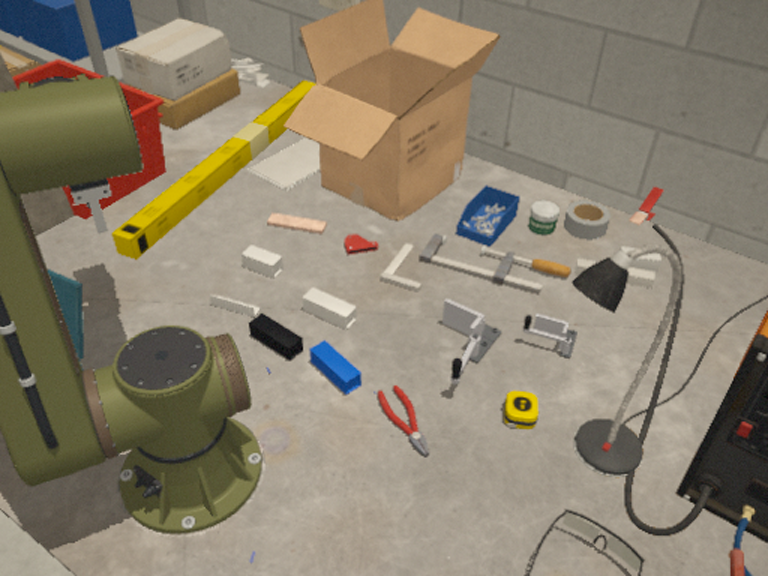

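Candidates for the long tube, as top-view pixels in the 768-wide picture:
- Bright tube at (331,338), looks the longer.
- Bright tube at (210,332), shorter.
- Thin light angle at (240,403).
- Black tube at (318,412) and blue tube at (401,402), both look-alikes.
- Far light pieces at (535,77) and (545,40).

I choose (331,338). For the stop, the larger one is at (480,285) and the smaller at (543,208). Next I measure and check with a crop.

```bash
cat > m.py <<'E'
from h import *
from station import vision
def cloud(n,dat=None):
    p=vision.camera_params(n)
    if dat is None: im,d=vision.camera(n)
    else: im,d=dat["im"],dat["d"]
    v,u=np.mgrid[0:384,0:512]; f=K(p)
    a=np.stack([(u-p["cx"])/f,(v-p["cy"])/f],-1); s=a.copy()
    for _ in range(20): s=a/(1+p["k1"]*(s**2).sum(-1,keepdims=True))
    c=np.concatenate([s[...,:1],-s[...,1:],-np.ones_like(s[...,:1])],-1)*d[...,None]
    return im,d,c@att(p).T+np.array(p["origin"])
E
python3 - <<'E'
from m import *
im,d,P=cloud("top",np.load("top0.npz"))
def rect(x0,y0,x1,y1,zl,zh,nm):
    s=512/768; m=np.zeros(d.shape,bool); m[int(y0*s):int(y1*s),int(x0*s):int(x1*s)]=1
    m&=(d>0)&(P[...,2]>zl)&(P[...,2]<zh); q=P[m]
    r=cv2.minAreaRect(q[:,:2].astype(np.float32)); print(nm,m.sum(),q.mean(0).round(4),r)
    print(cv2.boxPoints(r).round(4).tolist())
rect(285,310,380,365,.034,.05,"long")
rect(175,305,250,360,.034,.05,"short")
rect(425,225,540,350,.064,.078,"walls")
rect(425,225,540,350,.05,.062,"arm")
rect(425,225,540,350,.095,.12,"knob")
rect(505,175,580,240,.03,.2,"small")
for nm,(x0,y0,x1,y1) in dict(a=(270,300,400,430),b=(420,220,550,350)).items():
    s=512/768
    c=im[int(y0*s):int(y1*s),int(x0*s):int(x1*s),::-1]; cv2.imwrite(f"pics/crop_{nm}.png",cv2.resize(c,(560,560),interpolation=cv2.INTER_CUBIC))
a=cv2.imread("pics/crop_a.png");b=cv2.imread("pics/crop_b.png");cv2.imwrite("pics/crop.png",cv2.resize(np.hstack([a,b]),(800,400)))
E
```

```text
long 585 [0.4681 0.062  0.0398] ((0.4683190584182739, 0.06194509565830231), (0.04067770391702652, 0.1196211725473404), 3.8356924057006836)
[[0.4440000057220459, 0.12030000239610672], [0.4519999921321869, 0.0008999999845400453], [0.4925999939441681, 0.003599999938160181], [0.4846000075340271, 0.12300000339746475]]
short 441 [0.4987 0.2952 0.0397] ((0.4992712438106537, 0.296042799949646), (0.041090577840805054, 0.0913674533367157), 7.012063503265381)
[[0.4733000099658966, 0.33889999985694885], [0.484499990940094, 0.24819999933242798], [0.5252000093460083, 0.2531999945640564], [0.5141000151634216, 0.34389999508857727]]
walls 161 [ 0.5978 -0.2137  0.0692] ((0.541464626789093, -0.24804700911045074), (0.21344520151615143, 0.07883073389530182), 35.53838348388672)
[[0.4316999912261963, -0.27799999713897705], [0.47749999165534973, -0.34220001101493835], [0.651199996471405, -0.21809999644756317], [0.605400025844574, -0.15389999747276306]]
arm 251 [ 0.5192 -0.263   0.0558] ((0.5559796690940857, -0.2299502044916153), (0.1607935130596161, 0.23052945733070374), 78.47166442871094)
[[0.4269999861717224, -0.2856999933719635], [0.652899980545044, -0.33180001378059387], [0.6850000023841858, -0.17419999837875366], [0.45910000801086426, -0.12809999287128448]]
knob 40 [ 0.4362 -0.2843  0.1019] ((0.436010479927063, -0.28474557399749756), (0.016586897894740105, 0.016580864787101746), 79.29341125488281)
[[0.4262999892234802, -0.2913999855518341], [0.4426000118255615, -0.29440000653266907], [0.4456999897956848, -0.27810001373291016], [0.4293999969959259, -0.2750999927520752]]
small 306 [ 0.6862 -0.3707  0.0462] ((0.6926980018615723, -0.3652733266353607), (0.06333684921264648, 0.10400137305259705), 14.359021186828613)
[[0.6491000056266785, -0.32280001044273376], [0.6748999953269958, -0.4235000014305115], [0.736299991607666, -0.40779998898506165], [0.7105000019073486, -0.3070000112056732]]
```

View pics/crop.png

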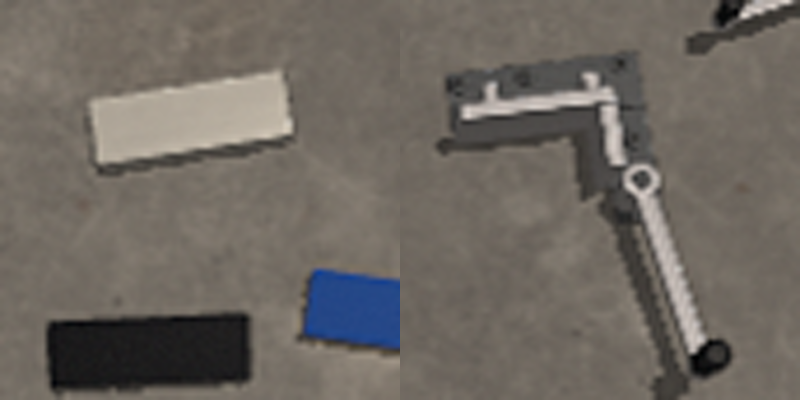

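```bash
python3 - <<'E'
from m import *
im,d,P=cloud("top",np.load("top0.npz"))
p=vision.camera_params("top")
g=im.astype(int).mean(-1)
sl=(slice(145,232),slice(285,360))
np.set_printoptions(linewidth=250)
Z=(P[...,2]*1000).round().astype(int)
print("cols",290,"..",345)
for v in range(156,200): print(v,' '.join(f"{z:3d}" for z in Z[v,288:348]))
E
```

```text
cols 290 .. 345
156   0  -3   1   1  -1   0   4  -3   1  -1   4  -2   4  -6  -4   1   0   0   2   2   1  -5  -2   0  -3   0   1  -4  -3  -5   1  -2  -1  -2   0  -3  -3   2  -3   6   0   0  -3  -1  -7   2  -2  -2  -5  -2   4  -2   4  -2   3  -2   4   1   4  -3
157 1354  -1   0   4  -2   0   5  -1   0   5  -1   0  -3  -3  -1   0   3  -4  -1  -2  -3  -2  -3   2  -1   3  -7   2   5   3   1   0  -2   1   6  -4   1  -1  -5   0   8   7  -2  -2  -6   2   5   1   7  -1   1   2   5  -1   4  -1  -5   4   1   1
158  -2  -2  -2   0   2   2  -4   1   3  -4   0   7   0   0  -3  -4   0   2  -2   3   2  -2  -5   1   0   1  -4   3   2  -1   0  -4   2   7   6   9  10   8  18  15   4   5   6   2  -2  -3  -2   3  -2   1  -1   2  -5   0  -3   2   1  -4  -3  -3
159   2   0   1  -4  -2   5   1  -4   4  -1  -4   2   0   0  -3   2  -3   0  -2   0   1   3   1   3  -1  13   8   3  -1  10   7   7   6   4   7  11   7  14  15  12  19   6   7   2  -2  -3   0   0   0   0  -6   2   1  -1  -2  -4  -3  -1  -2  -1
160   1  -3   0   3  -5  -7  -2  -1  -4   2  -2   0  -1  -2   1   2  -2   7   7   3   6   5  12   5   9   6
[... 8964 characters left out ...]
 1   4   0   8  -3   2  -3   0   4   4   1  -1  -2   5  -3   2  -5  -3  -1 1354   3  -1   2  -5   3   1   2  -2   2   0  -3   1   1   2   2   1   3  47  50  55  61  56  -4   1  -1   0   3   1  -1  -2  -3   5  -4
198  -4   0  -1   1   2   1  -5  -1   1   3  -1  -2  -3  -2  -1   1  -2  -4   1  -2 1354   3   1   5   2  -3   0  -5  -2  -3  -3  -6   0   2   0  -1  -5   2  -2   1   5   3   0   5  -1  51  56  54  56  53  -1  -1   4  -5  -3   2   2  -5  -1   2
199  -1  -3   5  -6   2   2   1  -3   0   0   3   0   4   1   7  -1  -4   1  -3  -2   3   0   5   0   0   2   1   3   0  -5  -2   4  -5  -3  -3   2  -1   1   1   0   1  -4  -2   1  -3  50  54  58  60  59   4   0  -1  -3  -1  -3  -1  -3   1  -1
```

```bash
python3 - <<'E'
from m import *
im,d,P=cloud("top",np.load("top0.npz"))
g=im.astype(int).mean(-1).astype(int)
for v in range(156,190): print(v,' '.join(f"{z:3d}" for z in g[v,288:348]))
E
```

```text
156 110 107 108 111 110 107 105 105 112 113 109 109 108 105 105 105 108 112 112 110 108 107 105 105 104 103 105 108 105 105 109 109 108 105 105 104 103 106 105 103 103 103 102 105 105 105 106 105 108 107 106 110 113  85  54  57  56  56  66 104
157 108 107 108 111 110 110 108 108 112 109 109 109 108 107 108 109 108 110 111 110 104 104 105 104 105 106 108 109 107 108 106 107 103 102 102 101 101 103  94  81  79  86  82  93 107 108 107 106 106 105 105 108 109  88  66  67  68  67 100 114
158 107 102 106 109 108 110 111 110 112 110 110 109 108 107 109 111 110 108 107 108 108 107 104 104 104 107 108 105 103  91  86  85  81  84  84  82  82  77  69  75  76  79  86  98 106 110 109 108 106 105 105 106 108 108 112 110 111 113 111 110
159 105 103 106 107 108 108 108 113 116 116 112 109 112 109 106 106 105 106 105 104 104  98  86  82  80  92  91  81  79  83  81  81  80  80  82  82  76  73  60  35  65  83  82  97 105 107 108 112 111 107 107 108 106 104 106 110 109 111 107 105
160 104 102 104 105 105 105 105 108 112 112 113 112 109 101  77  69  80  83  77  77  81  82  81  79  80  80  80  81  82  82 
[... 6495 characters left out ...]
 107 106 100 104 109 107 106 108 107 107 109 111 111 110 108 109 106 102 102 106 109 110 108  88  55  61  63  73  71  56  50  62  70  92 155 197 158 162 201 150  72  82 106 103 105 107 110 107 102 101  99 101 101
188 108 108 109 106 104 105 111 108 103 104 102 103 104 107 111 111 113 116 116 114 110 110 111 107 103 103 107 109 107 108  88  54  65  75 101  97  59  61  68  75  69  60 127 189 198 167 127  87  89 101 100 102 105 107 108 105 103 100 102 105
189 104 107 107 104 103 103 106 104 104 106 106 104 103 108 115 118 118 117 117 117 112 111 110 110 105 106 109 108 106 110  94  70  97 116 110  85  59  61  69  74  71  68  62 152 189 174 167 125  91 102 101 103 103 103 107 110 109 105 104 104
```

```bash
python3 - <<'E'
from m import *
im,d,P=cloud("top",np.load("top0.npz")); p=vision.camera_params("top")
g=im.astype(float).mean(-1)
B=[];S=[]
for u in range(296,319):
    for v in range(173,164,-1):
        if g[v,u]<120<=g[v-1,u]:
            t=(120-g[v,u])/(g[v-1,u]-g[v,u]); B.append(onz(p,u,v-t,.07)[:2]); break
for v in range(171,181):
    for u in range(321,328):
        if g[v,u]<120<=g[v,u+1]:
            t=(120-g[v,u])/(g[v,u+1]-g[v,u]); S.append(onz(p,u+t,v,.07)[:2]); break
B=np.array(B);S=np.array(S)
def line(q):
    vx,vy,x,y=cv2.fitLine(q.astype(np.float32),cv2.DIST_HUBER,0,.001,.001).ravel(); return np.array([x,y]),np.array([vx,vy])
b,db=line(B);s,ds=line(S)
if db[1]<0:db=-db
if ds[0]<0: ds=-ds
print("stop y dir",db,"ang",np.degrees(np.arctan2(-db[0],db[1])),"x dir ang",np.degrees(np.arctan2(ds[1],ds[0])))
c=np.linalg.solve(np.c_[db,-ds],s-b); cor=b+c[0]*db; print("corner",cor)
print("B res",(np.abs((B-b)@[-db[1],db[0]])).max(), "ends", B[0],B[-1])
th=np.arctan2(-db[0],db[1]); 
w=lambda x,y: cor+np.array([np.cos(th)*x-np.sin(th)*y,np.sin(th)*x+np.cos(th)*y])
print("hinge pred",w(-.049,-.02),"home",w(-.02,.02), "wall end",w(0,.085), "px hinge", proj(p,[*w(-.049,-.02),.06]))
kn=np.array([.436,-.2847]); hg=w(-.049,-.02); a=kn-hg; print("arm len",np.linalg.norm(a),"joint",np.arctan2(a[1],a[0])-np.arctan2(np.cos(th),-np.sin(th)))
E
```

```text
stop y dir [-0.02974675  0.9995575 ] ang 1.7046144 x dir ang 1.6692913
corner [ 0.60231405 -0.24061972]
B res 0.0008640492955197696 ends [ 0.59920324 -0.16438568] [ 0.60181476 -0.22772895]
hinge pred [ 0.5539307  -0.26206845] home [ 0.581728  -0.2212235] wall end [ 0.59978557 -0.15565732] px hinge (np.float64(331.41365419867276), np.float64(184.6200484368283))
arm len 0.12008262570528433 joint -4.552539798473274
```

The crop confirms that (331,338) is the bright 120 mm tube and that the stop at (480,285) is the large one, with its arm open at 1.73 rad. The plan is to grip the tube's +y end with the tool tilted about -42°, rotate 90° about the foot edge at the -y end, release, regrip from above, and slide it home.

```bash
cat > plan.py <<'E'
from h import *
from station import ctrl
TUBE=np.array([.4683,.0620]); TH=np.radians(3.84)
COR=np.array([.6023,-.2406]); TS=np.radians(1.7)
def pose():
    o=ctrl.get_obs(); return o["ee_pos"].copy(),R.from_euler('xyz',o["eef_rot"]),o
def down(yawdeg): return R.from_euler('xyz',[np.pi,0,np.radians(yawdeg)])
def plan(wps,mm=35,deg=7,rowsmax=None):
    """wps: list of (pos,R). prints rows from the measured pose, rounded, integrating rounded rows"""
    p,r,o=pose(); k=0
    for tp,tr in wps:
        n=int(max(1,np.ceil(np.linalg.norm(tp-p)*1000/mm-.02),np.ceil(np.degrees((r.inv()*tr).magnitude())/deg-.02)))
        for i in range(n):
            f=1/(n-i); dp=r.inv().apply((tp-p)*f); dr=np.degrees((r.inv()*tr).as_rotvec()*f)
            dp=dp.round(4); dr=dr.round(1)
            k+=1
            print(k,{a:float(b) for a,b in zip(("x","y","z","ax","ay","az"),[*dp,*dr]) if b!=0})
            p=p+r.apply(dp); r=r*R.from_rotvec(np.radians(dr))
    return p,r
def st():
    p,r,o=pose(); print("t",round(o["time_s"],2),"p",p.round(4),"d",r.apply([0,0,1]).round(3),"ty",r.apply([0,1,0]).round(3),"F",o["force"].round(1),"w",round(o["grip_width"],4),"q",o["qpos"].round(2))
# grasp geometry
ax=np.array([np.cos(TH),np.sin(TH),0]); ty=np.array([-np.sin(TH),np.cos(TH),0])
def grasp(tilt,back=0.,s=.042,h=.026):
    r=R.from_rotvec(ax*np.radians(tilt))*down(90+3.84)
    d=r.apply([0,0,1]); G=np.array([*TUBE,0])+ty*s+np.array([0,0,h])
    return G+d*(.019-back),r
def arc(phi,tilt=-42,lift=.002):
    g,r=grasp(tilt); piv=np.array([*TUBE,0])-ty*.06
    q=R.from_rotvec(ax*np.radians(phi))
    return piv+q.apply(g-piv)+np.array([0,0,lift*min(1,phi/10)]),q*r
E
python3 - <<'E'
from plan import *
st()
plan([grasp(-42,.12)],mm=41,deg=7)
E
```

```text
t 0.1 p [0.237  0.496  0.2049] d [-0.    -0.001 -1.   ] ty [ 0.431  0.902 -0.001] F [-0.6  0.1  0.1] w 0.0942 q [ 1.06  0.3   1.52 -0.    1.32 -0.07]
1 {'x': -0.0311, 'y': -0.0178, 'z': 0.0095, 'ax': 2.0, 'ay': -3.4, 'az': 5.3}
2 {'x': -0.032, 'y': -0.0146, 'z': 0.0119, 'ax': 2.0, 'ay': -3.5, 'az': 5.3}
3 {'x': -0.0323, 'y': -0.0111, 'z': 0.0143, 'ax': 2.0, 'ay': -3.4, 'az': 5.2}
4 {'x': -0.0323, 'y': -0.0076, 'z': 0.0166, 'ax': 2.0, 'ay': -3.5, 'az': 5.3}
5 {'x': -0.0317, 'y': -0.0041, 'z': 0.0187, 'ax': 2.0, 'ay': -3.4, 'az': 5.2}
6 {'x': -0.0308, 'y': -0.0005, 'z': 0.0207, 'ax': 2.0, 'ay': -3.5, 'az': 5.2}
7 {'x': -0.0294, 'y': 0.0029, 'z': 0.0224, 'ax': 2.0, 'ay': -3.4, 'az': 5.3}
8 {'x': -0.0275, 'y': 0.0064, 'z': 0.024, 'ax': 2.0, 'ay': -3.5, 'az': 5.2}
9 {'x': -0.0253, 'y': 0.0097, 'z': 0.0253, 'ax': 2.0, 'ay': -3.4, 'az': 5.3}
10 {'x': -0.0228, 'y': 0.0128, 'z': 0.0264, 'ax': 2.0, 'ay': -3.5, 'az': 5.2}
11 {'x': -0.0198, 'y': 0.0156, 'z': 0.0271, 'ax': 2.1, 'ay': -3.5, 'az': 5.3}
```

step_arm(
  steps=[
    {"x": -0.031,"y": -0.018,"z": 0.0095,"ax": 2,"ay": -3.4,"az": 5.3},
    {"x": -0.032,"y": -0.0145,"z": 0.012,"ax": 2,"ay": -3.5,"az": 5.3},
    {"x": -0.0325,"y": -0.011,"z": 0.0145,"ax": 2,"ay": -3.4,"az": 5.2},
    {"x": -0.0325,"y": -0.0075,"z": 0.0165,"ax": 2,"ay": -3.5,"az": 5.3},
    {"x": -0.0315,"y": -0.004,"z": 0.0185,"ax": 2,"ay": -3.4,"az": 5.2},
  ],
  grip_force=20,
)

```text
validation failed for argument at $.st...
```

step_arm(
  steps=[
    {"x": -0.031,"y": -0.0005,"z": 0.0205,"ax": 2,"ay": -3.5,"az": 5.2},
    {"x": -0.0295,"y": 0.003,"z": 0.0225,"ax": 2,"ay": -3.4,"az": 5.3},
    {"x": -0.0275,"y": 0.0065,"z": 0.024,"ax": 2,"ay": -3.5,"az": 5.2},
    {"x": -0.0255,"y": 0.0095,"z": 0.0255,"ax": 2,"ay": -3.4,"az": 5.3},
  ],
)

```text
validation failed for argument at $.st...
```

```bash
python3 - <<'E'
from plan import *
st()
plan([grasp(-42,.12)],mm=41,deg=7)
E
```

```text
t 0.1 p [0.237  0.496  0.2049] d [-0.    -0.001 -1.   ] ty [ 0.431  0.902 -0.001] F [-0.6  0.1  0.1] w 0.0942 q [ 1.06  0.3   1.52 -0.    1.32 -0.07]
1 {'x': -0.0311, 'y': -0.0178, 'z': 0.0095, 'ax': 2.0, 'ay': -3.4, 'az': 5.3}
2 {'x': -0.032, 'y': -0.0146, 'z': 0.0119, 'ax': 2.0, 'ay': -3.5, 'az': 5.3}
3 {'x': -0.0323, 'y': -0.0111, 'z': 0.0143, 'ax': 2.0, 'ay': -3.4, 'az': 5.2}
4 {'x': -0.0323, 'y': -0.0076, 'z': 0.0166, 'ax': 2.0, 'ay': -3.5, 'az': 5.3}
5 {'x': -0.0317, 'y': -0.0041, 'z': 0.0187, 'ax': 2.0, 'ay': -3.4, 'az': 5.2}
6 {'x': -0.0308, 'y': -0.0005, 'z': 0.0207, 'ax': 2.0, 'ay': -3.5, 'az': 5.2}
7 {'x': -0.0294, 'y': 0.0029, 'z': 0.0224, 'ax': 2.0, 'ay': -3.4, 'az': 5.3}
8 {'x': -0.0275, 'y': 0.0064, 'z': 0.024, 'ax': 2.0, 'ay': -3.5, 'az': 5.2}
9 {'x': -0.0253, 'y': 0.0097, 'z': 0.0253, 'ax': 2.0, 'ay': -3.4, 'az': 5.3}
10 {'x': -0.0228, 'y': 0.0128, 'z': 0.0264, 'ax': 2.0, 'ay': -3.5, 'az': 5.2}
11 {'x': -0.0198, 'y': 0.0156, 'z': 0.0271, 'ax': 2.1, 'ay': -3.5, 'az': 5.3}
```

step_arm(
  steps=[
    {"x": -0.031,"y": -0.018,"z": 0.0095,"ax": 2,"ay": -3.4,"az": 5.3,"claw": 0.094},
  ],
  grip_force=20,
)

```text
time_s: 0.18
ee_pos: [0.2563, 0.4683, 0.1965]
eef_rot: [-3.111, 0.059, 2.607]
force: [1.1, 0.1, -0.3]
grip_width: 0.0945
```

step_arm(
  steps=[
    {"x": -0.032,"y": -0.0145,"z": 0.012,"ax": 2,"ay": -3.5,"az": 5.3,"claw": 0.094},
    {"x": -0.0325,"y": -0.011,"z": 0.0145,"ax": 2,"ay": -3.4,"az": 5.2,"claw": 0.094},
    {"x": -0.0325,"y": -0.0075,"z": 0.0165,"ax": 2,"ay": -3.5,"az": 5.3,"claw": 0.094},
    {"x": -0.0315,"y": -0.004,"z": 0.0185,"ax": 2,"ay": -3.4,"az": 5.2,"claw": 0.094},
    {"x": -0.031,"y": -0.0005,"z": 0.0205,"ax": 2,"ay": -3.5,"az": 5.2,"claw": 0.094},
  ],
)

```text
time_s: 0.6
ee_pos: [0.3608, 0.3143, 0.1489]
eef_rot: [-3.038, 0.413, 2.145]
force: [0.5, -0.1, -0.7]
grip_width: 0.0939
```

```bash
python3 - <<'E'
from plan import *
st()
plan([grasp(-42,.12)],mm=38,deg=7)
E
```

```text
t 0.6 p [0.3608 0.3143 0.1489] d [ 0.13  -0.392 -0.911] ty [ 0.858  0.505 -0.095] F [ 0.5 -0.1 -0.7] w 0.0939 q [ 0.84  0.34  1.67 -0.37  1.37  0.41]
1 {'x': -0.0281, 'y': 0.0037, 'z': 0.0225, 'ax': 2.0, 'ay': -3.3, 'az': 5.1}
2 {'x': -0.0263, 'y': 0.0069, 'z': 0.0239, 'ax': 2.0, 'ay': -3.3, 'az': 5.1}
3 {'x': -0.0242, 'y': 0.01, 'z': 0.0251, 'ax': 2.0, 'ay': -3.3, 'az': 5.0}
4 {'x': -0.0217, 'y': 0.0129, 'z': 0.026, 'ax': 2.0, 'ay': -3.4, 'az': 5.1}
5 {'x': -0.0188, 'y': 0.0155, 'z': 0.0267, 'ax': 2.0, 'ay': -3.3, 'az': 5.0}
```

step_arm(
  steps=[
    {"x": -0.028,"y": 0.0035,"z": 0.0225,"ax": 2,"ay": -3.3,"az": 5.1,"claw": 0.094},
    {"x": -0.0265,"y": 0.007,"z": 0.024,"ax": 2,"ay": -3.3,"az": 5.1,"claw": 0.094},
    {"x": -0.024,"y": 0.01,"z": 0.025,"ax": 2,"ay": -3.3,"az": 5,"claw": 0.094},
    {"x": -0.0215,"y": 0.013,"z": 0.026,"ax": 2,"ay": -3.4,"az": 5.1,"claw": 0.094},
    {"x": -0.019,"y": 0.0155,"z": 0.0265,"ax": 2,"ay": -3.3,"az": 5,"claw": 0.094},
  ],
)

```text
time_s: 1.02
ee_pos: [0.4629, 0.1632, 0.1005]
eef_rot: [3.129, 0.748, 1.611]
force: [0.1, 0.1, 0.3]
grip_width: 0.094
```

```bash
python3 - <<'E'
from plan import *
st()
plan([grasp(-42,.07),grasp(-42,0)],mm=30,deg=7)
E
```

```text
t 1.02 p [0.4629 0.1632 0.1005] d [ 0.04  -0.679 -0.733] ty [0.999 0.049 0.009] F [0.1 0.1 0.3] w 0.094 q [ 0.59  0.55  1.62 -0.63  1.45  0.78]
1 {'x': 0.0032, 'y': -0.0006, 'z': 0.022, 'ax': -0.2, 'ay': 0.4, 'az': -0.6}
2 {'x': 0.0031, 'y': -0.0007, 'z': 0.022, 'ax': -0.1, 'ay': 0.5, 'az': -0.5}
3 {'z': 0.0233}
4 {'z': 0.0233}
5 {'z': 0.0234}
```

step_arm(
  steps=[
    {"x": 0.003,"y": -0.0005,"z": 0.022,"ax": -0.2,"ay": 0.4,"az": -0.6,"claw": 0.094},
    {"x": 0.003,"y": -0.0005,"z": 0.022,"ax": -0.1,"ay": 0.5,"az": -0.5,"claw": 0.094},
    {"x": 0,"y": 0,"z": 0.023,"ax": 0,"ay": 0,"az": 0,"claw": 0.094},
    {"x": 0,"y": 0,"z": 0.02,"ax": 0,"ay": 0,"az": 0,"claw": 0.094},
  ],
)

```text
time_s: 1.35
ee_pos: [0.4676, 0.103, 0.0276]
eef_rot: [3.141, 0.737, 1.627]
force: [0.5, -0.7, 0.2]
grip_width: 0.0941
```

```bash
python3 - <<'E'
from plan import *
st()
plan([grasp(-42,0)],mm=30,deg=7)
from station import vision
im,_=vision.camera("side"); cv2.imwrite("pics/s1.png",cv2.resize(im[120:330,120:330,::-1],(600,600)))
E
```

```text
t 1.35 p [0.4676 0.103  0.0276] d [ 0.038 -0.671 -0.741] ty [0.998 0.057 0.   ] F [ 0.5 -0.7  0.2] w 0.0941 q [ 0.49  0.61  1.73 -0.7   1.25  0.81]
1 {'x': 0.0019, 'y': -0.0019, 'z': 0.0195, 'ax': -0.4, 'ay': 0.2, 'az': -0.4}
```

View pics/s1.png

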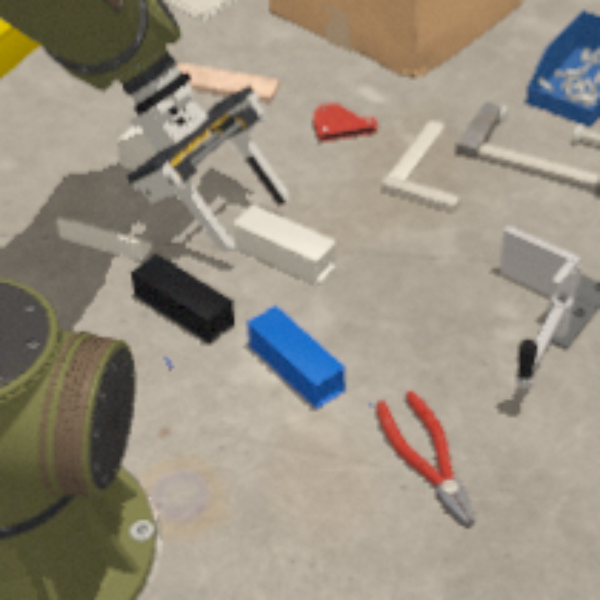

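The fingers straddle the near end of the tube: left tip at (230,245), right tip at (282,200). Now the final approach, then close.

step_arm(
  steps=[
    {"x": 0.002,"y": -0.002,"z": 0.0195,"ax": -0.4,"ay": 0.2,"az": -0.4,"claw": 0.094},
    {"x": 0,"y": 0,"z": 0,"ax": 0,"ay": 0,"az": 0,"claw": 0.03},
    {"x": 0,"y": 0,"z": 0,"ax": 0,"ay": 0,"az": 0,"claw": 0.03},
    {"x": 0,"y": 0,"z": 0,"ax": 0,"ay": 0,"az": 0,"claw": 0.03},
    {"x": 0,"y": 0,"z": 0,"ax": 0,"ay": 0,"az": 0,"claw": 0.03},
  ],
  grip_force=25,
)

```text
time_s: 1.82
ee_pos: [0.465, 0.0895, 0.0101]
eef_rot: [-3.136, 0.736, 1.638]
force: [-0.0, -0.6, -0.2]
grip_width: 0.0707
```

step_arm(
  steps=[
    {"x": 0,"y": 0,"z": 0,"ax": 0,"ay": 0,"az": 0,"claw": 0.03},
    {"x": 0,"y": 0,"z": 0,"ax": 0,"ay": 0,"az": 0,"claw": 0.03},
  ],
)

```text
time_s: 1.98
ee_pos: [0.4658, 0.0909, 0.0115]
eef_rot: [-3.139, 0.735, 1.637]
force: [-0.1, 0.5, 0.3]
grip_width: 0.0571
```

```bash
python3 - <<'E'
from plan import *
st(); print(grasp(-42)[0])
plan([arc(a) for a in np.arange(5,91,5)],mm=41,deg=7)
E
```

```text
t 1.98 p [0.4658 0.0909 0.0115] d [ 0.042 -0.669 -0.742] ty [ 0.998  0.065 -0.002] F [-0.1  0.5  0.3] w 0.0571 q [ 0.47  0.63  1.75 -0.72  1.21  0.82]
[0.46633867 0.09122077 0.01188025]
1 {'x': -0.0069, 'y': 0.0006, 'z': -0.006, 'ax': -0.2, 'ay': 5.1}
2 {'x': -0.0068, 'z': -0.0056, 'ay': 5.0}
3 {'x': -0.0062, 'z': -0.0048, 'ay': 5.0}
4 {'x': -0.0062, 'z': -0.0049, 'ay': 5.0}
5 {'x': -0.0062, 'z': -0.0048, 'ay': 5.0}
6 {'x': -0.0062, 'z': -0.0048, 'ay': 5.0}
7 {'x': -0.0062, 'z': -0.0049, 'ay': 5.0}
8 {'x': -0.0062, 'z': -0.0048, 'ay': 5.0}
9 {'x': -0.0062, 'z': -0.0048, 'ay': 5.0}
10 {'x': -0.0062, 'z': -0.0049, 'ay': 5.0}
11 {'x': -0.0062, 'z': -0.0048, 'ay': 5.0}
12 {'x': -0.0062, 'z': -0.0048, 'ay': 5.0}
13 {'x': -0.0062, 'z': -0.0049, 'ay': 5.0}
14 {'x': -0.0062, 'z': -0.0048, 'ay': 5.0}
15 {'x': -0.0062, 'z': -0.0048, 'ay': 5.0}
16 {'x': -0.0062, 'z': -0.0048, 'ay': 5.0}
17 {'x': -0.0062, 'z': -0.0049, 'ay': 5.0}
18 {'x': -0.0062, 'z': -0.0048, 'ay': 5.0}
```

Still closing (57 mm); I keep closing.

step_arm(
  steps=[
    {"x": 0,"y": 0,"z": 0,"ax": 0,"ay": 0,"az": 0,"claw": 0.03},
    {"x": 0,"y": 0,"z": 0,"ax": 0,"ay": 0,"az": 0,"claw": 0.03},
    {"x": 0,"y": 0,"z": 0,"ax": 0,"ay": 0,"az": 0,"claw": 0.03},
    {"x": 0,"y": 0,"z": 0,"ax": 0,"ay": 0,"az": 0,"claw": 0.03},
  ],
)

```text
time_s: 2.32
ee_pos: [0.4663, 0.0921, 0.0125]
eef_rot: [-3.141, 0.734, 1.637]
force: [-0.0, 0.4, -1.4]
grip_width: 0.0401
```

```bash
python3 - <<'E'
from plan import *
st()
plan([arc(a) for a in np.arange(5,26,5)],mm=41,deg=7)
E
```

```text
t 2.32 p [0.4663 0.0921 0.0125] d [ 0.044 -0.669 -0.742] ty [ 0.998  0.066 -0.   ] F [-0.   0.4 -1.4] w 0.0401 q [ 0.47  0.63  1.75 -0.72  1.21  0.82]
1 {'x': -0.0071, 'z': -0.0045, 'ax': -0.1, 'ay': 5.1, 'az': -0.1}
2 {'x': -0.0068, 'z': -0.0056, 'ay': 5.0}
3 {'x': -0.0062, 'z': -0.0049, 'ay': 5.0}
4 {'x': -0.0062, 'z': -0.0048, 'ay': 5.0, 'az': 0.1}
5 {'x': -0.0062, 'z': -0.0048, 'ay': 5.0}
```

step_arm(
  steps=[
    {"x": -0.007,"y": 0,"z": -0.0045,"ax": 0,"ay": 5,"az": 0,"claw": 0.03},
    {"x": -0.007,"y": 0,"z": -0.0055,"ax": 0,"ay": 5,"az": 0,"claw": 0.03},
    {"x": -0.006,"y": 0,"z": -0.005,"ax": 0,"ay": 5,"az": 0,"claw": 0.03},
    {"x": -0.006,"y": 0,"z": -0.005,"ax": 0,"ay": 5,"az": 0,"claw": 0.03},
    {"x": -0.006,"y": 0,"z": -0.005,"ax": 0,"ay": 5,"az": 0,"claw": 0.03},
  ],
)

```text
time_s: 2.73
ee_pos: [0.4665, 0.0807, 0.0495]
eef_rot: [-3.14, 0.286, 1.644]
force: [-0.3, 0.3, -1.8]
grip_width: 0.0401
```

```bash
python3 - <<'E'
from plan import *
st()
print(arc(20)[0],arc(25)[0])
plan([arc(a) for a in np.arange(25,51,5)],mm=41,deg=7)
from station import vision
im,_=vision.camera("side"); cv2.imwrite("pics/s2.png",cv2.resize(im[100:310,120:330,::-1],(600,600)))
E
```

```text
t 2.73 p [0.4665 0.0807 0.0495] d [ 0.019 -0.281 -0.96 ] ty [ 0.997  0.073 -0.002] F [-0.3  0.3 -1.8] w 0.0401 q [ 0.25  0.38  1.85 -0.34  0.99  0.38]
[0.4669714  0.08179406 0.04370157] [0.46723515 0.07786456 0.05050127]
1 {'x': -0.003, 'y': 0.0006, 'z': -0.0002, 'ay': -0.6, 'az': 0.3}
2 {'x': -0.0062, 'y': -0.0001, 'z': -0.0048, 'ay': 5.0}
3 {'x': -0.0062, 'z': -0.0048, 'ay': 5.0}
4 {'x': -0.0062, 'z': -0.0049, 'ay': 5.0}
5 {'x': -0.0062, 'z': -0.0048, 'ay': 5.0}
6 {'x': -0.0062, 'z': -0.0049, 'ay': 5.0}
```

View pics/s2.png

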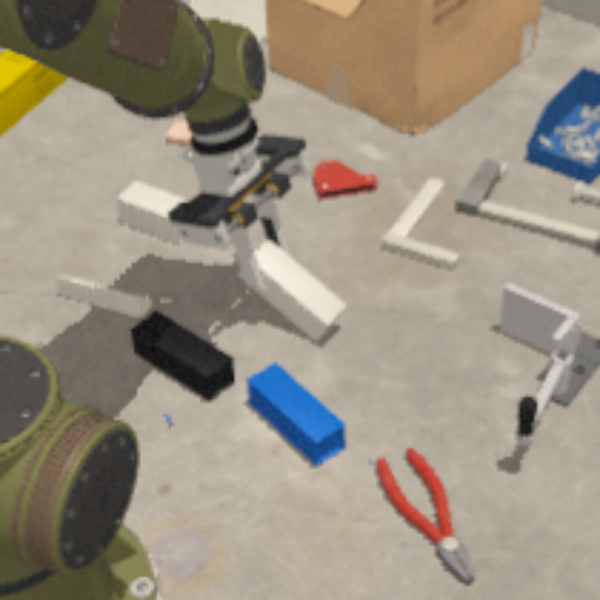

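The tube is rising about its far end, with the foot at (325,340) on the table. Continuing.

step_arm(
  steps=[
    {"x": -0.008,"y": 0.0005,"z": -0.003,"ax": 0,"ay": 4.5,"az": 0.3,"claw": 0.03},
    {"x": -0.006,"y": 0,"z": -0.005,"ax": 0,"ay": 5,"az": 0,"claw": 0.03},
    {"x": -0.006,"y": 0,"z": -0.005,"ax": 0,"ay": 5,"az": 0,"claw": 0.03},
    {"x": -0.006,"y": 0,"z": -0.005,"ax": 0,"ay": 5,"az": 0,"claw": 0.03},
  ],
)

```text
time_s: 3.12
ee_pos: [0.4692, 0.0572, 0.0741]
eef_rot: [3.138, -0.07, 1.639]
force: [0.4, 0.6, -1.8]
grip_width: 0.0399
```

```bash
python3 - <<'E'
from plan import *
st()
plan([arc(a) for a in np.arange(50,76,5)],mm=41,deg=7)
E
```

```text
t 3.12 p [0.4692 0.0572 0.0741] d [-0.001  0.07  -0.998] ty [0.998 0.068 0.004] F [ 0.4  0.6 -1.8] w 0.0399 q [ 0.    0.29  1.87  0.08  0.98 -0.11]
1 {'x': -0.0065, 'y': -0.0005, 'z': -0.0044, 'ax': 0.2, 'ay': 4.0, 'az': 0.1}
2 {'x': -0.0062, 'z': -0.0048, 'ay': 5.0}
3 {'x': -0.0062, 'z': -0.0049, 'ay': 5.0}
4 {'x': -0.0062, 'z': -0.0048, 'ay': 5.0}
5 {'x': -0.0062, 'z': -0.0048, 'ay': 5.0}
6 {'x': -0.0062, 'z': -0.0049, 'ay': 5.0}
```

step_arm(
  steps=[
    {"x": -0.0065,"y": -0.0005,"z": -0.0045,"ax": 0.2,"ay": 4,"az": 0.1,"claw": 0.03},
    {"x": -0.006,"y": 0,"z": -0.005,"ax": 0,"ay": 5,"az": 0,"claw": 0.03},
    {"x": -0.006,"y": 0,"z": -0.005,"ax": 0,"ay": 5,"az": 0,"claw": 0.03},
    {"x": -0.006,"y": 0,"z": -0.005,"ax": 0,"ay": 5,"az": 0,"claw": 0.03},
    {"x": -0.006,"y": 0,"z": -0.005,"ax": 0,"ay": 5,"az": 0,"claw": 0.03},
  ],
)

```text
time_s: 3.53
ee_pos: [0.471, 0.021, 0.0928]
eef_rot: [3.139, -0.506, 1.64]
force: [-0.1, 1.1, -1.8]
grip_width: 0.0397
```

```bash
python3 - <<'E'
from plan import *
st()
plan([arc(a) for a in [75,80,85,88]],mm=41,deg=7)
E
```

```text
t 3.53 p [0.471  0.021  0.0928] d [-0.031  0.483 -0.875] ty [0.998 0.068 0.002] F [-0.1  1.1 -1.8] w 0.0397 q [-0.3   0.35  1.83  0.51  1.2  -0.61]
1 {'x': -0.0071, 'y': 0.0001, 'z': -0.0022, 'ax': 0.1, 'ay': 4.0, 'az': 0.1}
2 {'x': -0.0062, 'z': -0.0048, 'ay': 5.0}
3 {'x': -0.0062, 'z': -0.0049, 'ay': 5.0}
4 {'x': -0.0037, 'z': -0.0029, 'ay': 3.0}
```

step_arm(
  steps=[
    {"x": -0.007,"y": 0,"z": -0.003,"ax": 0.1,"ay": 4,"az": 0.1,"claw": 0.03},
    {"x": -0.006,"y": 0,"z": -0.005,"ax": 0,"ay": 5,"az": 0,"claw": 0.03},
    {"x": -0.006,"y": 0,"z": -0.005,"ax": 0,"ay": 5,"az": 0,"claw": 0.03},
    {"x": -0.004,"y": 0,"z": -0.003,"ax": 0,"ay": 3,"az": 0,"claw": 0.03},
    {"x": 0,"y": 0,"z": 0,"ax": 0,"ay": 0,"az": 0,"claw": 0.03},
  ],
)

```text
time_s: 3.95
ee_pos: [0.4714, -0.0106, 0.0907]
eef_rot: [-3.129, -0.821, 1.628]
force: [0.2, 0.3, -2.0]
grip_width: 0.0397
```

```bash
python3 - <<'E'
from plan import *
st()
p,r,o=pose()
d=r.apply([0,0,1]); print("phi",42+np.degrees(np.arctan2(d[1],-d[2])), "expected", arc(90)[0])
from station import vision
im,_=vision.camera("side"); cv2.imwrite("pics/s3.png",cv2.resize(im[100:310,120:330,::-1],(600,600)))
E
```

```text
t 3.95 p [ 0.4714 -0.0106  0.0907] d [-0.054  0.73  -0.682] ty [ 0.998  0.066 -0.008] F [ 0.2  0.3 -2. ] w 0.0397 q [-0.47  0.51  1.75  0.68  1.43 -0.83]
phi 88.95331971093442 expected [ 0.47311385 -0.00971887  0.09128652]
```

View pics/s3.png

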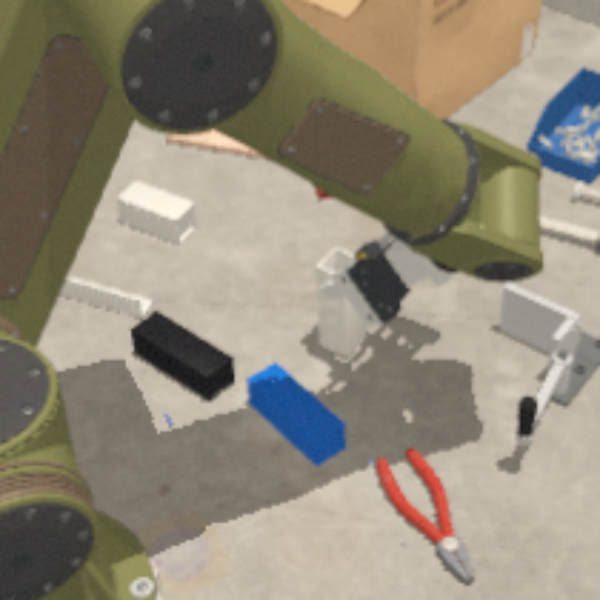

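The tube stands at (340,300), still held and about 1° short of vertical. I finish the tilt, set it down and release.

```bash
python3 - <<'E'
from plan import *
p,r,o=pose()
q=R.from_rotvec(ax*np.radians(1.1))
plan([(p+np.array([0,-.0013,-.002]),q*r)])
E
```

```text
1 {'x': -0.0023, 'y': -0.0001, 'z': 0.0004, 'ay': 1.1}
```

step_arm(
  steps=[
    {"x": -0.0025,"y": 0,"z": 0.0005,"ax": 0,"ay": 1,"az": 0,"claw": 0.03},
    {"x": 0,"y": 0,"z": 0,"ax": 0,"ay": 0,"az": 0,"claw": 0.03},
  ],
)

```text
time_s: 4.17
ee_pos: [0.4717, -0.0108, 0.0891]
eef_rot: [-3.128, -0.833, 1.628]
force: [0.3, -0.2, -0.9]
grip_width: 0.0401
```

```bash
python3 - <<'E'
from plan import *
st()
p,r,o=pose()
d=r.apply([0,0,1]); print("phi",42+np.degrees(np.arctan2(d[1],-d[2])))
plan([(p+np.array([0,0,-.002]),r)])
E
```

```text
t 4.17 p [ 0.4717 -0.0108  0.0891] d [-0.056  0.738 -0.673] ty [ 0.998  0.068 -0.009] F [ 0.3 -0.2 -0.9] w 0.0401 q [-0.48  0.52  1.74  0.69  1.44 -0.84]
phi 89.65335258606075
1 {'x': -0.0015, 'z': 0.0013}
```

step_arm(
  steps=[
    {"x": -0.001,"y": 0,"z": 0.001,"ax": 0,"ay": 0.3,"az": 0,"claw": 0.03},
    {"x": 0,"y": 0,"z": 0,"ax": 0,"ay": 0,"az": 0,"claw": 0.06},
    {"x": 0,"y": 0,"z": 0,"ax": 0,"ay": 0,"az": 0,"claw": 0.07},
    {"x": 0,"y": 0,"z": 0,"ax": 0,"ay": 0,"az": 0,"claw": 0.08},
    {"x": 0,"y": 0,"z": 0,"ax": 0,"ay": 0,"az": 0,"claw": 0.08},
  ],
)

```text
time_s: 4.58
ee_pos: [0.472, -0.0083, 0.0896]
eef_rot: [-3.13, -0.833, 1.635]
force: [-0.7, -0.2, 0.8]
grip_width: 0.0633
```

step_arm(
  steps=[
    {"x": 0,"y": 0,"z": 0,"ax": 0,"ay": 0,"az": 0,"claw": 0.09},
    {"x": 0,"y": 0,"z": -0.01,"ax": 0,"ay": 0,"az": 0,"claw": 0.09},
    {"x": 0,"y": 0,"z": -0.03,"ax": 0,"ay": 0,"az": 0,"claw": 0.09},
    {"x": 0,"y": 0,"z": -0.035,"ax": 0,"ay": 0,"az": 0,"claw": 0.09},
    {"x": 0,"y": 0,"z": -0.035,"ax": 0,"ay": 0,"az": 0,"claw": 0.09},
  ],
)

```text
time_s: 5.0
ee_pos: [0.4761, -0.088, 0.1636]
eef_rot: [-3.116, -0.837, 1.632]
force: [0.3, 0.0, 0.8]
grip_width: 0.0897
```

```bash
python3 - <<'E'
from m import *
from plan import st
st()
im,d,P=cloud("top")
cv2.imwrite("pics/t4.png",cv2.resize(im[:,:,::-1],(768,576)))
q=P.reshape(-1,3); m=(q[:,2]>.112)&(q[:,2]<.128)&(abs(q[:,0]-.475)<.045)&(abs(q[:,1]+.018)<.04)&(d.ravel()>0)
print(m.sum(),q[m].mean(0)); r=cv2.minAreaRect(q[m][:,:2].astype(np.float32)); print(r)
im,d2=vision.camera("side"); cv2.imwrite("pics/s4.png",cv2.resize(im[100:310,120:330,::-1],(600,600)))
E
```

```text
t 5.0 p [ 0.4761 -0.088   0.1636] d [-0.071  0.739 -0.67 ] ty [ 0.997  0.08  -0.017] F [0.3 0.  0.8] w 0.0897 q [-0.59  0.49  1.58  0.61  1.66 -0.8 ]
75 [ 0.47172271 -0.02063407  0.11878843]
((0.47172972559928894, -0.02077752910554409), (0.04076811671257019, 0.03963024914264679), 4.482589244842529)
```

View pics/t4.png

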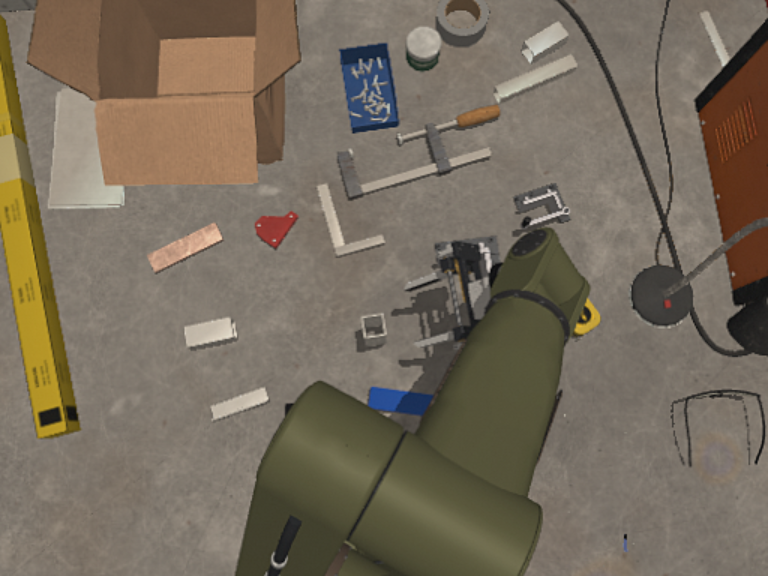

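View pics/s4.png

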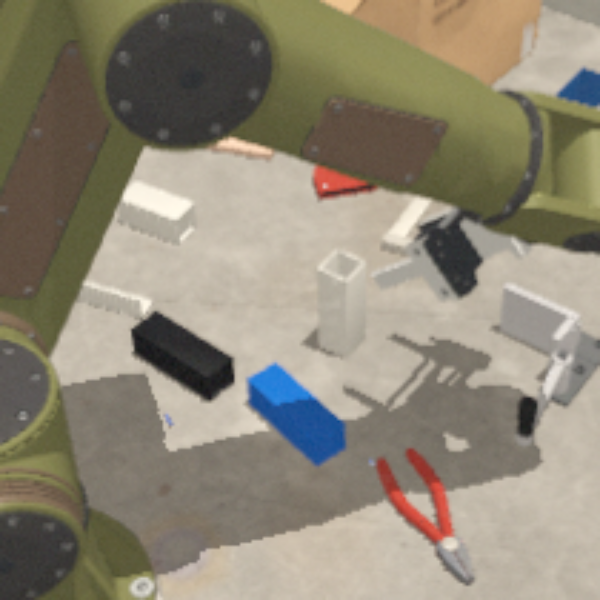

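The tube stands free at (0.4717, -0.0207). In the top picture its open square end is at (373,329). Now I regrip it vertically from above.

```bash
python3 - <<'E'
from plan import *
plan([(np.array([.474,-.05,.20]),down(94)),(np.array([.4717,-.0207,.165]),down(94))],mm=38)
E
```

```text
1 {'x': 0.0076, 'y': -0.0002, 'z': 0.001, 'ax': -0.1, 'ay': -6.8}
2 {'x': 0.0076, 'y': -0.0002, 'z': 0.0001, 'ax': -0.1, 'ay': -6.8}
3 {'x': 0.0076, 'y': -0.0001, 'z': -0.0008, 'ax': -0.1, 'ay': -6.8}
4 {'x': 0.0074, 'y': -0.0002, 'z': -0.0017, 'ax': -0.1, 'ay': -6.8}
5 {'x': 0.0072, 'y': -0.0001, 'z': -0.0025, 'ax': -0.1, 'ay': -6.8}
6 {'x': 0.0069, 'y': -0.0001, 'z': -0.0033, 'ax': -0.1, 'ay': -6.8, 'az': 0.1}
7 {'x': 0.0064, 'y': -0.0002, 'z': -0.0042, 'ax': -0.1, 'ay': -6.9}
8 {'x': 0.0147, 'y': -0.0001, 'z': 0.0175}
9 {'x': 0.0146, 'y': -0.0001, 'z': 0.0175}
```

step_arm(
  steps=[
    {"x": 0.0075,"y": 0,"z": -0.004,"ax": -0.1,"ay": -6.8,"az": 0,"claw": 0.09},
    {"x": 0.0075,"y": 0,"z": -0.004,"ax": -0.1,"ay": -6.8,"az": 0,"claw": 0.09},
    {"x": 0.0075,"y": 0,"z": -0.002,"ax": -0.1,"ay": -6.8,"az": 0,"claw": 0.09},
    {"x": 0.0075,"y": 0,"z": -0.0015,"ax": -0.1,"ay": -6.8,"az": 0,"claw": 0.09},
    {"x": 0.007,"y": 0,"z": -0.0025,"ax": -0.1,"ay": -6.8,"az": 0,"claw": 0.09},
  ],
)

```text
time_s: 5.52
ee_pos: [0.476, -0.0735, 0.1951]
eef_rot: [-3.136, -0.223, 1.63]
force: [0.3, -1.2, -0.2]
grip_width: 0.0897
```

```bash
python3 - <<'E'
from plan import *
st()
plan([(np.array([.474,-.05,.20]),down(94)),(np.array([.4717,-.0207,.165]),down(94))],mm=38)
E
```

```text
t 5.52 p [ 0.476  -0.0735  0.1951] d [-0.019  0.22  -0.975] ty [ 0.998  0.061 -0.005] F [ 0.3 -1.2 -0.2] w 0.0897 q [-0.34  0.2   1.68  0.21  1.35 -0.46]
1 {'x': 0.0121, 'y': -0.0003, 'z': 0.0002, 'ax': -0.1, 'ay': -6.4, 'az': -0.3}
2 {'x': 0.012, 'y': -0.0002, 'z': -0.0011, 'ax': -0.1, 'ay': -6.4, 'az': -0.2}
3 {'x': 0.0147, 'y': -0.0001, 'z': 0.0175}
4 {'x': 0.0147, 'y': -0.0002, 'z': 0.0175}
```

step_arm(
  steps=[
    {"x": 0.012,"y": 0,"z": 0,"ax": -0.1,"ay": -6.4,"az": -0.3,"claw": 0.09},
    {"x": 0.012,"y": 0,"z": -0.001,"ax": -0.1,"ay": -6.4,"az": -0.2,"claw": 0.09},
    {"x": 0.0145,"y": 0,"z": 0.012,"ax": 0,"ay": 0,"az": 0,"claw": 0.09},
    {"x": 0.0145,"y": 0,"z": 0.012,"ax": 0,"ay": 0,"az": 0,"claw": 0.09},
  ],
)

```text
time_s: 5.85
ee_pos: [0.4739, -0.0185, 0.1806]
eef_rot: [3.127, 0.022, 1.643]
force: [0.7, 0.1, 0.2]
grip_width: 0.09
```

```bash
python3 - <<'E'
from plan import *
st()
plan([(np.array([.4717,-.0207,.155]),down(94)),(np.array([.4717,-.0207,.079]),down(94))],mm=32)
E
```

```text
t 5.85 p [ 0.4739 -0.0185  0.1806] d [ 0.016 -0.021 -1.   ] ty [0.997 0.073 0.014] F [0.7 0.1 0.2] w 0.09 q [-0.11  0.14  1.77 -0.02  1.21 -0.17]
1 {'x': -0.0015, 'y': -0.0027, 'z': 0.0256, 'ax': 0.8, 'ay': 1.3, 'az': 0.2}
2 {'z': 0.0253}
3 {'z': 0.0253}
4 {'z': 0.0254}
```

step_arm(
  steps=[
    {"x": -0.0015,"y": -0.0025,"z": 0.02,"ax": 0.8,"ay": 1.3,"az": 0.2,"claw": 0.09},
    {"x": 0,"y": 0,"z": 0.02,"ax": 0,"ay": 0,"az": 0,"claw": 0.09},
    {"x": 0,"y": 0,"z": 0,"ax": 0,"ay": 0,"az": 0,"claw": 0.09},
  ],
)

```text
time_s: 6.1
ee_pos: [0.4702, -0.0164, 0.138]
eef_rot: [-3.141, -0.001, 1.646]
force: [-0.1, 0.0, -0.6]
grip_width: 0.0899
```

```bash
python3 - <<'E'
from plan import *
st()
plan([(np.array([.4717,-.0207,.079]),down(94))],mm=32)
E
```

```text
t 6.1 p [ 0.4702 -0.0164  0.138 ] d [-0.001  0.001 -1.   ] ty [ 0.997  0.075 -0.001] F [-0.1  0.  -0.6] w 0.0899 q [-0.11  0.2   1.82  0.    1.13 -0.19]
1 {'x': -0.0022, 'y': 0.0006, 'z': 0.0295, 'az': 0.1}
2 {'x': -0.0022, 'y': 0.0006, 'z': 0.0295, 'ay': -0.1, 'az': 0.2}
```

step_arm(
  steps=[
    {"x": -0.002,"y": 0.0005,"z": 0.0295,"ax": 0,"ay": 0,"az": 0.1,"claw": 0.08},
    {"x": -0.002,"y": 0.0005,"z": 0.026,"ax": 0,"ay": 0,"az": 0.2,"claw": 0.07},
    {"x": 0,"y": 0,"z": 0,"ax": 0,"ay": 0,"az": 0,"claw": 0.06},
    {"x": 0,"y": 0,"z": 0,"ax": 0,"ay": 0,"az": 0,"claw": 0.055},
  ],
)

```text
time_s: 6.43
ee_pos: [0.472, -0.0203, 0.0836]
eef_rot: [3.141, -0.0, 1.641]
force: [0.1, -1.4, 0.4]
grip_width: 0.0666
```

```bash
python3 - <<'E'
from plan import *
st()
plan([(np.array([.4717,-.0207,.079]),down(94))],mm=32)
E
```

```text
t 6.43 p [ 0.472  -0.0203  0.0836] d [ 0.001  0.001 -1.   ] ty [0.998 0.07  0.001] F [ 0.1 -1.4  0.4] w 0.0666 q [-0.12  0.28  1.86  0.    1.   -0.19]
1 {'x': -0.0004, 'y': -0.0003, 'z': 0.0046}
```

step_arm(
  steps=[
    {"x": 0,"y": 0,"z": 0.0035,"ax": 0,"ay": 0,"az": 0,"claw": 0.055},
    {"x": 0,"y": 0,"z": 0,"ax": 0,"ay": 0,"az": 0,"claw": 0.03},
    {"x": 0,"y": 0,"z": 0,"ax": 0,"ay": 0,"az": 0,"claw": 0.03},
    {"x": 0,"y": 0,"z": 0,"ax": 0,"ay": 0,"az": 0,"claw": 0.03},
    {"x": 0,"y": 0,"z": 0,"ax": 0,"ay": 0,"az": 0,"claw": 0.03},
  ],
)

```text
time_s: 6.85
ee_pos: [0.4741, -0.0206, 0.0854]
eef_rot: [3.135, 0.001, 1.641]
force: [-0.2, 0.7, -1.1]
grip_width: 0.04
```

step_arm(
  steps=[
    {"x": 0,"y": 0,"z": 0,"ax": 0,"ay": 0,"az": 0,"claw": 0.03},
    {"x": 0,"y": 0,"z": 0,"ax": 0,"ay": 0,"az": 0,"claw": 0.03},
    {"x": 0,"y": 0,"z": -0.0015,"ax": 0,"ay": 0,"az": 0,"claw": 0.03},
  ],
)

```text
time_s: 7.1
ee_pos: [0.4742, -0.0205, 0.0875]
eef_rot: [3.134, 0.001, 1.641]
force: [-1.3, 0.8, -1.8]
grip_width: 0.0402
```

```bash
python3 - <<'E'
from plan import *
st()
E
```

```text
t 7.1 p [ 0.4742 -0.0205  0.0875] d [ 0.007 -0.    -1.   ] ty [0.998 0.07  0.007] F [-1.3  0.8 -1.8] w 0.0402 q [-0.12  0.27  1.86  0.    1.01 -0.19]
```

```bash
cat >> plan.py <<'E'
def w(x,y,z): 
    c,s=np.cos(TS),np.sin(TS); return np.array([COR[0]+c*x-s*y,COR[1]+s*x+c*y,z])
def inst(p):
    c,s=np.cos(TS),np.sin(TS); a=np.array(p[:2])-COR; return np.array([c*a[0]+s*a[1],-s*a[0]+c*a[1]])
E
python3 - <<'E'
from plan import *
print(w(-.026,.09,.087))
plan([(w(-.026,.09,.087),down(91.7))],mm=20)
E
```

```text
[ 0.57364148 -0.15141093  0.087     ]
1 {'x': -0.0153, 'y': 0.01, 'z': 0.0001, 'az': 0.3}
2 {'x': -0.0152, 'y': 0.0101, 'z': 0.0002, 'ax': 0.1, 'az': 0.3}
3 {'x': -0.0152, 'y': 0.0102, 'z': 0.0001, 'az': 0.2}
4 {'x': -0.0151, 'y': 0.0102, 'z': 0.0001, 'ax': 0.1, 'az': 0.3}
5 {'x': -0.0151, 'y': 0.0103, 'z': 0.0001, 'az': 0.2}
6 {'x': -0.0151, 'y': 0.0103, 'z': 0.0001, 'ax': 0.1, 'az': 0.3}
7 {'x': -0.015, 'y': 0.0104, 'z': 0.0001, 'az': 0.2}
8 {'x': -0.0149, 'y': 0.0105, 'z': 0.0001, 'ax': 0.1, 'az': 0.3}
9 {'x': -0.0149, 'y': 0.0106, 'z': 0.0001, 'az': 0.2}
```

step_arm(
  steps=[
    {"x": -0.015,"y": 0.01,"z": 0,"ax": 0,"ay": 0,"az": 0.3,"claw": 0.03},
    {"x": -0.015,"y": 0.01,"z": 0,"ax": 0.1,"ay": 0,"az": 0.3,"claw": 0.03},
    {"x": -0.015,"y": 0.01,"z": 0,"ax": 0,"ay": 0,"az": 0.2,"claw": 0.03},
    {"x": -0.015,"y": 0.01,"z": 0,"ax": 0.1,"ay": 0,"az": 0.3,"claw": 0.03},
  ],
)

```text
time_s: 7.43
ee_pos: [0.518, -0.0777, 0.0885]
eef_rot: [3.139, 0.0, 1.625]
force: [-0.0, 0.1, -1.0]
grip_width: 0.0399
```

```bash
python3 - <<'E'
from plan import *
st()
plan([(w(-.026,.09,.087),down(91.7))],mm=20)
E
```

```text
t 7.43 p [ 0.518  -0.0777  0.0885] d [ 0.003 -0.    -1.   ] ty [0.999 0.054 0.003] F [-0.   0.1 -1. ] w 0.0399 q [-0.22  0.37  1.72  0.    1.05 -0.27]
1 {'x': -0.0153, 'y': 0.0103, 'z': 0.0003, 'az': 0.3}
2 {'x': -0.0153, 'y': 0.0104, 'z': 0.0003, 'az': 0.3}
3 {'x': -0.0152, 'y': 0.0105, 'z': 0.0004, 'ax': 0.1, 'az': 0.3}
4 {'x': -0.0152, 'y': 0.0105, 'z': 0.0003, 'az': 0.2}
5 {'x': -0.0151, 'y': 0.0106, 'z': 0.0004, 'ax': 0.1, 'az': 0.3}
```

step_arm(
  steps=[
    {"x": -0.015,"y": 0.01,"z": 0.0003,"ax": 0,"ay": 0,"az": 0.3,"claw": 0.03},
    {"x": -0.015,"y": 0.01,"z": 0.0003,"ax": 0,"ay": 0,"az": 0.3,"claw": 0.03},
    {"x": -0.015,"y": 0.01,"z": 0.0004,"ax": 0.1,"ay": 0,"az": 0.3,"claw": 0.03},
    {"x": -0.015,"y": 0.01,"z": 0.0003,"ax": 0,"ay": 0,"az": 0.2,"claw": 0.03},
    {"x": 0,"y": 0,"z": 0,"ax": 0,"ay": 0,"az": 0.2,"claw": 0.03},
  ],
)

```text
time_s: 7.85
ee_pos: [0.5635, -0.1408, 0.0871]
eef_rot: [3.141, 0.0, 1.6]
force: [-1.5, -0.0, -2.6]
grip_width: 0.0398
```

```bash
python3 - <<'E'
from plan import *
st(); print(inst(pose()[0]))
plan([(w(-.025,.032,.0865),down(91.7))],mm=15)
im,_=__import__("station").vision.camera("side"); cv2.imwrite("pics/s5.png",cv2.resize(im[100:310,180:390,::-1],(600,600)))
E
```

```text
t 7.85 p [ 0.5635 -0.1408  0.0871] d [ 0.001 -0.    -1.   ] ty [1.    0.029 0.001] F [-1.5 -0.  -2.6] w 0.0398 q [-0.31  0.49  1.55 -0.    1.1  -0.34]
[-0.03578825  0.10091832]
1 {'x': -0.0138, 'y': 0.0022, 'z': 0.0001}
2 {'x': -0.0138, 'y': 0.0022, 'z': 0.0001}
3 {'x': -0.0138, 'y': 0.0022, 'z': 0.0001}
4 {'x': -0.0138, 'y': 0.0021, 'z': 0.0002}
5 {'x': -0.0137, 'y': 0.0022, 'z': 0.0001, 'az': -0.1}
```

View pics/s5.png

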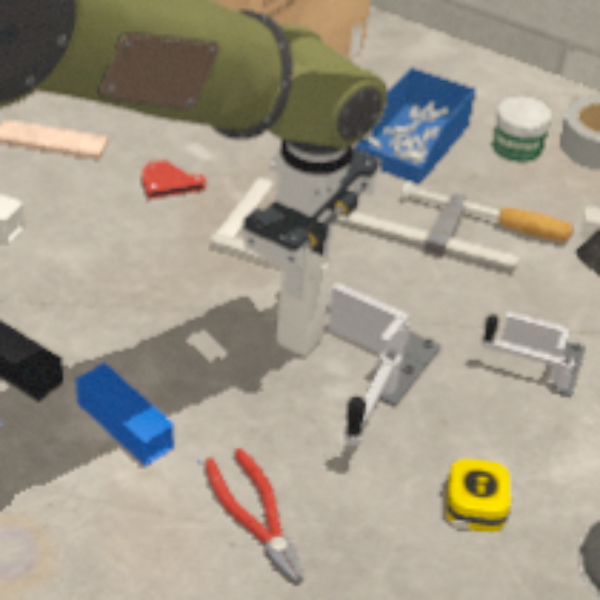

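The tube is upright in the grip, with its foot at (300,350) just short of the back wall's free end. I slide it along the wall.

step_arm(
  steps=[
    {"x": -0.014,"y": 0.002,"z": 0,"ax": 0,"ay": 0,"az": 0,"claw": 0.03},
    {"x": -0.014,"y": 0.002,"z": 0,"ax": 0,"ay": 0,"az": 0,"claw": 0.03},
    {"x": -0.014,"y": 0.002,"z": 0,"ax": 0,"ay": 0,"az": 0,"claw": 0.03},
    {"x": -0.014,"y": 0.002,"z": 0,"ax": 0,"ay": 0,"az": 0,"claw": 0.03},
    {"x": 0,"y": 0,"z": 0,"ax": 0,"ay": 0,"az": 0,"claw": 0.03},
  ],
)

```text
time_s: 8.32
ee_pos: [0.5719, -0.1987, 0.0869]
eef_rot: [-3.14, -0.001, 1.602]
force: [0.2, -0.4, -1.9]
grip_width: 0.0401
```

```bash
python3 - <<'E'
from plan import *
st(); print(inst(pose()[0]))
plan([(w(-.024,.024,.0855),down(91.7))],mm=10)
E
```

```text
t 8.32 p [ 0.5719 -0.1987  0.0869] d [-0.001  0.001 -1.   ] ty [ 1.     0.031 -0.001] F [ 0.2 -0.4 -1.9] w 0.0401 q [-0.39  0.54  1.47  0.    1.13 -0.43]
[-0.02917328  0.04280753]
1 {'x': -0.0094, 'y': 0.0026, 'z': 0.0007}
2 {'x': -0.0094, 'y': 0.0026, 'z': 0.0007, 'ax': -0.1, 'az': 0.1}
```

Now close in: side wall first, then back wall, lowering slightly.

step_arm(
  steps=[
    {"x": -0.0095,"y": 0.0025,"z": 0.0005,"ax": 0,"ay": 0,"az": 0,"claw": 0.03},
    {"x": -0.0075,"y": 0.0025,"z": 0.0005,"ax": 0,"ay": 0,"az": 0,"claw": 0.03},
    {"x": 0,"y": 0,"z": 0,"ax": 0,"ay": 0,"az": 0,"claw": 0.03},
  ],
)

```text
time_s: 8.57
ee_pos: [0.5776, -0.2183, 0.0858]
eef_rot: [-3.14, -0.001, 1.6]
force: [-0.3, 0.7, -2.1]
grip_width: 0.0399
```

```bash
python3 - <<'E'
from plan import *
st(); print(inst(pose()[0]))
E
```

```text
t 8.57 p [ 0.5776 -0.2183  0.0858] d [-0.001  0.001 -1.   ] ty [ 1.     0.03  -0.001] F [-0.3  0.7 -2.1] w 0.0399 q [-0.42  0.56  1.44  0.    1.14 -0.45]
[-0.0239863   0.02302137]
```

step_arm(
  steps=[
    {"x": -0.002,"y": 0,"z": 0.001,"ax": 0,"ay": 0,"az": 0,"claw": 0.03},
    {"x": -0.002,"y": 0,"z": 0,"ax": 0,"ay": 0,"az": 0,"claw": 0.03},
  ],
)

```text
time_s: 8.73
ee_pos: [0.5779, -0.2225, 0.0847]
eef_rot: [-3.14, -0.001, 1.6]
force: [-0.0, 1.1, -1.2]
grip_width: 0.04
```

step_arm(
  steps=[
    {"x": -0.001,"y": 0.002,"z": 0.0005,"ax": 0,"ay": 0,"az": 0,"claw": 0.03},
    {"x": -0.001,"y": 0.002,"z": 0,"ax": 0,"ay": 0,"az": 0,"claw": 0.03},
  ],
)

```text
time_s: 8.9
ee_pos: [0.58, -0.2227, 0.0848]
eef_rot: [-3.134, -0.005, 1.601]
force: [-6.7, 6.1, 2.8]
grip_width: 0.04
```

```bash
python3 - <<'E'
from plan import *
st(); print(inst(pose()[0]))
E
```

```text
t 8.9 p [ 0.58   -0.2227  0.0848] d [-0.007  0.004 -1.   ] ty [ 1.     0.03  -0.007] F [-6.7  6.1  2.8] w 0.04 q [-0.43  0.58  1.42  0.    1.16 -0.46]
[-0.02175762  0.01852136]
```

Contact shows on both walls and the table (6.7, 6.1 and 2.8 N). One more light press, then a look.

step_arm(
  steps=[
    {"x": -0.001,"y": 0.0015,"z": 0.0005,"ax": 0,"ay": 0,"az": 0,"claw": 0.03},
    {"x": -0.0005,"y": 0.001,"z": 0,"ax": 0,"ay": 0,"az": 0,"claw": 0.03},
  ],
)

```text
time_s: 9.07
ee_pos: [0.5813, -0.2225, 0.085]
eef_rot: [-3.13, -0.007, 1.602]
force: [-0.5, 0.4, -1.3]
grip_width: 0.0399
```

```bash
python3 - <<'E'
from plan import *
st(); print(inst(pose()[0]))
im,_=__import__("station").vision.camera("side"); cv2.imwrite("pics/s6.png",cv2.resize(im[120:280,230:390,::-1],(640,640)))
E
```

```text
t 9.07 p [ 0.5813 -0.2225  0.085 ] d [-0.012  0.007 -1.   ] ty [ 0.999  0.032 -0.012] F [-0.5  0.4 -1.3] w 0.0399 q [-0.43  0.58  1.41  0.    1.16 -0.46]
[-0.02049109  0.01872819]
```

View pics/s6.png

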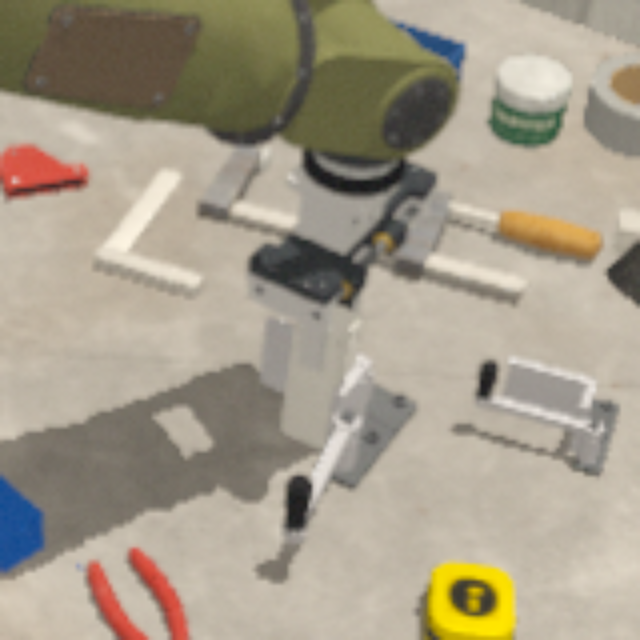

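step_arm(
  steps=[
    {"x": -0.0005,"y": 0.0005,"z": 0.0015,"ax": 0.6,"ay": 0,"az": 0,"claw": 0.03},
    {"x": 0,"y": 0,"z": 0,"ax": 0,"ay": 0,"az": 0,"claw": 0.05},
    {"x": 0,"y": 0,"z": 0,"ax": 0,"ay": 0,"az": 0,"claw": 0.06},
    {"x": 0,"y": 0,"z": 0,"ax": 0,"ay": 0,"az": 0,"claw": 0.07},
    {"x": 0,"y": 0,"z": 0,"ax": 0,"ay": 0,"az": 0,"claw": 0.07},
  ],
)

```text
time_s: 9.53
ee_pos: [0.5821, -0.2225, 0.0854]
eef_rot: [-3.12, -0.006, 1.604]
force: [0.1, -0.6, 0.3]
grip_width: 0.0633
```

step_arm(
  steps=[
    {"x": 0,"y": 0,"z": -0.01,"ax": 0,"ay": 0,"az": 0,"claw": 0.07},
    {"x": 0,"y": 0,"z": -0.03,"ax": 0,"ay": 0,"az": 0,"claw": 0.07},
    {"x": 0,"y": 0,"z": -0.03,"ax": 0,"ay": 0,"az": 0,"claw": 0.06},
    {"x": 0.03,"y": -0.02,"z": -0.02,"ax": 0,"ay": 0,"az": 0,"claw": 0.06},
    {"x": 0.035,"y": -0.02,"z": 0,"ax": 0,"ay": 0,"az": 0,"claw": 0.06},
  ],
)

```text
time_s: 9.95
ee_pos: [0.5424, -0.1621, 0.1798]
eef_rot: [-3.118, -0.007, 1.6]
force: [0.4, 1.0, 1.1]
grip_width: 0.0608
```

step_arm(
  steps=[
    {"x": 0.035,"y": -0.02,"z": 0,"ax": 0,"ay": 0,"az": 0,"claw": 0.06},
    {"x": 0.035,"y": -0.02,"z": 0,"ax": 0,"ay": 0,"az": 0,"claw": 0.06},
    {"x": 0.03,"y": -0.02,"z": 0,"ax": 0,"ay": 0,"az": 0,"claw": 0.06},
  ],
)

```text
time_s: 10.2
ee_pos: [0.4772, -0.0608, 0.1852]
eef_rot: [-3.124, -0.006, 1.597]
force: [0.6, 1.1, -0.1]
grip_width: 0.06
```

```bash
cat > chk.py <<'E'
from m import *
from plan import *
import sys
st()
im,d,P=cloud("top")
cv2.imwrite(f"pics/t{sys.argv[1]}.png",cv2.resize(im[120:260,250:390,::-1],(600,600),interpolation=cv2.INTER_CUBIC))
q=P.reshape(-1,3); m=(q[:,2]>.112)&(q[:,2]<.128)&(abs(q[:,0]-.582)<.04)&(abs(q[:,1]+.221)<.035)&(d.ravel()>0)
r=cv2.minAreaRect(q[m][:,:2].astype(np.float32)); print(m.sum(),r,"in stop",inst(r[0]))
k=(q[:,2]>.095)&(q[:,2]<.112)&(abs(q[:,0]-.5)<.12)&(abs(q[:,1]+.22)<.12)&(d.ravel()>0)&(im.reshape(-1,3).max(1)<80)
kp=q[k]; print("knob",k.sum(),kp.mean(0) if k.any() else None)
im,_=vision.camera("side"); cv2.imwrite(f"pics/s{sys.argv[1]}.png",cv2.resize(im[120:280,230:390,::-1],(600,600),interpolation=cv2.INTER_CUBIC))
E
python3 chk.py 7
```

```text
t 10.2 p [ 0.4772 -0.0608  0.1852] d [-0.018  0.005 -1.   ] ty [ 0.999  0.027 -0.018] F [ 0.6  1.1 -0.1] w 0.06 q [-0.2   0.18  1.72  0.    1.26 -0.23]
72 ((0.5792649388313293, -0.2209320068359375), (0.041086308658123016, 0.03820742294192314), 2.284693956375122) in stop [-0.02244145  0.0203427 ]
knob 37 [ 0.43543395 -0.28496201  0.10240408]
```

View pics/t7.png

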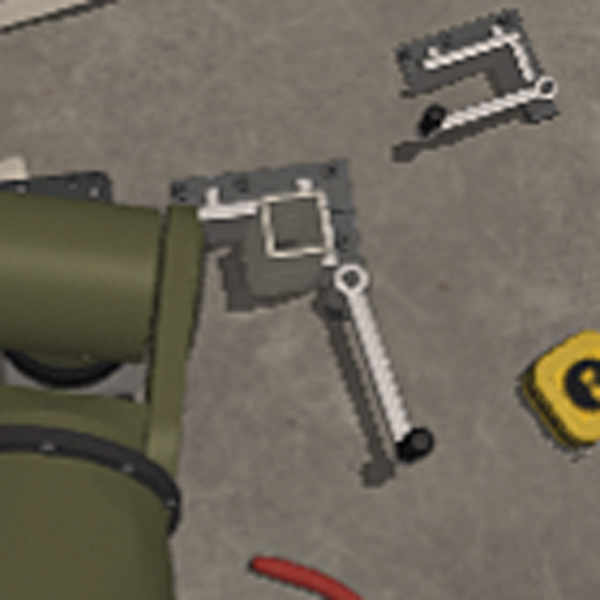

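View pics/s7.png

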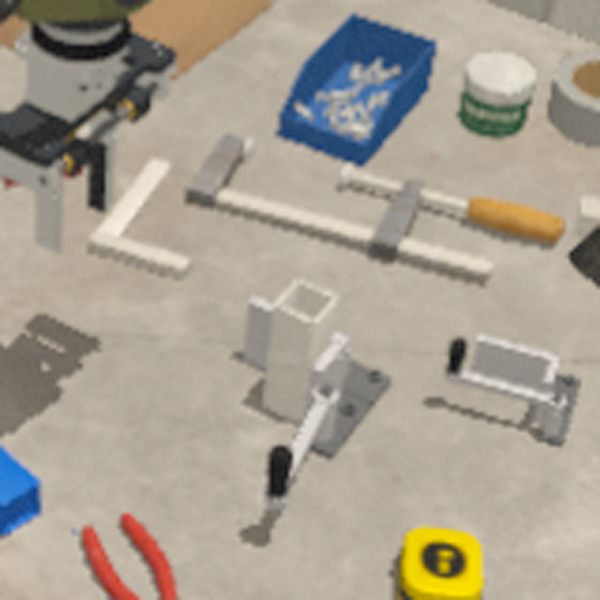

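The tube stands in the corner, measured at stop (-22.4, 20.3) mm, with its top square at (296,223). The knob is at (413,442) in the top crop. Next, the knob.

```bash
python3 - <<'E'
from plan import *
plan([(np.array([.4355,-.285,.15]),down(91.7)),(np.array([.4355,-.285,.07]),down(91.7))],mm=38)
E
```

```text
1 {'x': -0.0321, 'y': -0.0067, 'z': 0.005, 'ax': -0.1}
2 {'x': -0.0321, 'y': -0.0067, 'z': 0.005, 'ax': -0.2, 'ay': -0.1}
3 {'x': -0.0321, 'y': -0.0068, 'z': 0.0051, 'ax': -0.1}
4 {'x': -0.0321, 'y': -0.0068, 'z': 0.005, 'ax': -0.2, 'ay': -0.1}
5 {'x': -0.032, 'y': -0.0068, 'z': 0.0051, 'ax': -0.1}
6 {'x': -0.0321, 'y': -0.0068, 'z': 0.0051, 'ax': -0.2, 'ay': -0.1}
7 {'x': -0.032, 'y': -0.0068, 'z': 0.005, 'ax': -0.1}
8 {'z': 0.0267}
9 {'z': 0.0267}
10 {'x': -0.0001, 'z': 0.0266}
```

step_arm(
  steps=[
    {"x": -0.032,"y": -0.007,"z": 0.005,"ax": -0.1,"ay": 0,"az": 0,"claw": 0.06},
    {"x": -0.032,"y": -0.007,"z": 0.005,"ax": -0.2,"ay": -0.1,"az": 0,"claw": 0.06},
    {"x": -0.032,"y": -0.007,"z": 0.005,"ax": -0.1,"ay": 0,"az": 0,"claw": 0.06},
    {"x": -0.032,"y": -0.007,"z": 0.005,"ax": -0.2,"ay": -0.1,"az": 0,"claw": 0.06},
    {"x": -0.032,"y": -0.007,"z": 0.005,"ax": -0.1,"ay": 0,"az": 0,"claw": 0.06},
  ],
)

```text
time_s: 10.72
ee_pos: [0.4483, -0.2219, 0.1654]
eef_rot: [3.137, 0.001, 1.612]
force: [1.6, 0.5, -0.2]
grip_width: 0.0601
```

step_arm(
  steps=[
    {"x": -0.032,"y": -0.007,"z": 0.005,"ax": -0.2,"ay": -0.1,"az": 0,"claw": 0.06},
    {"x": -0.02,"y": -0.005,"z": 0.003,"ax": 0,"ay": 0,"az": 0,"claw": 0.06},
    {"x": 0,"y": 0,"z": 0,"ax": 0,"ay": 0,"az": 0,"claw": 0.06},
  ],
)

```text
time_s: 10.97
ee_pos: [0.4366, -0.2832, 0.158]
eef_rot: [3.132, 0.005, 1.607]
force: [0.2, 0.1, 0.5]
grip_width: 0.06
```

```bash
python3 - <<'E'
from plan import *
st()
plan([(np.array([.4355,-.285,.14]),down(91.7)),(np.array([.4355,-.285,.07]),down(91.7))],mm=30)
E
```

```text
t 10.97 p [ 0.4366 -0.2832  0.158 ] d [ 0.009 -0.004 -1.   ] ty [0.999 0.037 0.009] F [0.2 0.1 0.5] w 0.06 q [-0.65  0.27  1.67  0.    1.19 -0.68]
1 {'x': -0.0017, 'y': -0.0014, 'z': 0.018, 'ax': 0.5, 'ay': 0.3, 'az': 0.4}
2 {'z': 0.0233}
3 {'z': 0.0233}
4 {'z': 0.0234}
```

step_arm(
  steps=[
    {"x": -0.0015,"y": -0.0015,"z": 0.018,"ax": 0.5,"ay": 0.3,"az": 0.4,"claw": 0.06},
    {"x": 0,"y": 0,"z": 0.023,"ax": 0,"ay": 0,"az": 0,"claw": 0.06},
    {"x": 0,"y": 0,"z": 0.023,"ax": 0,"ay": 0,"az": 0,"claw": 0.06},
    {"x": 0,"y": 0,"z": 0.015,"ax": 0,"ay": 0,"az": 0,"claw": 0.05},
    {"x": 0,"y": 0,"z": 0,"ax": 0,"ay": 0,"az": 0,"claw": 0.04},
  ],
  grip_force=12,
)

```text
time_s: 11.38
ee_pos: [0.4371, -0.288, 0.0797]
eef_rot: [3.136, 0.003, 1.596]
force: [-0.6, 0.1, -0.3]
grip_width: 0.05
```

```bash
python3 chk.py 8; python3 - <<'E'
from plan import *
plan([(np.array([.4355,-.285,.07]),down(91.7))],mm=30)
E
```

```text
t 11.38 p [ 0.4371 -0.288   0.0797] d [ 0.006 -0.003 -1.   ] ty [1.    0.025 0.005] F [-0.6  0.1 -0.3] w 0.05 q [-0.65  0.38  1.73  0.    1.03 -0.68]
70 ((0.5801767706871033, -0.22100262343883514), (0.04146512970328331, 0.03814731910824776), 2.103529691696167) in stop [-0.02153211  0.02024506]
knob 0 None
1 {'x': 0.0038, 'y': -0.0025, 'z': 0.0122, 'ax': 0.5, 'ay': 0.3, 'az': -0.3}
```

View pics/s8.png

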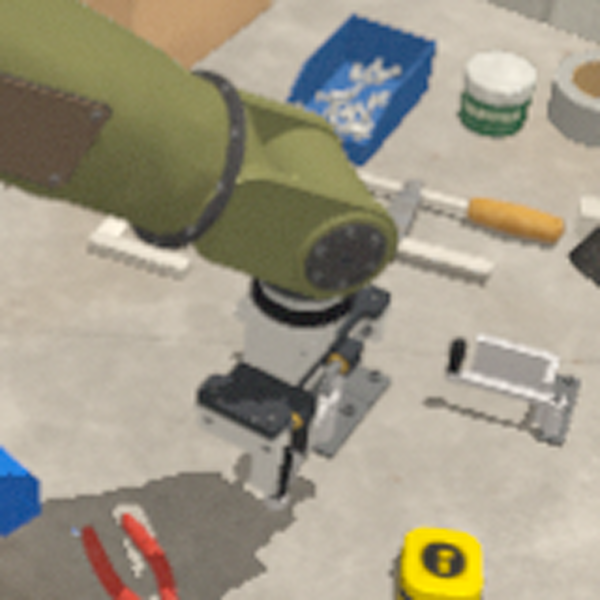

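The fingers straddle the knob at (285,465). I correct by 4 mm and pinch.

step_arm(
  steps=[
    {"x": 0.004,"y": -0.0025,"z": 0.009,"ax": 0.5,"ay": 0.3,"az": -0.3,"claw": 0.03},
    {"x": 0,"y": 0,"z": 0,"ax": 0,"ay": 0,"az": 0,"claw": 0.01},
    {"x": 0,"y": 0,"z": 0,"ax": 0,"ay": 0,"az": 0,"claw": 0.01},
    {"x": 0,"y": 0,"z": 0,"ax": 0,"ay": 0,"az": 0,"claw": 0.01},
    {"x": 0,"y": 0,"z": 0,"ax": 0,"ay": 0,"az": 0,"claw": 0.01},
  ],
)

```text
time_s: 11.9
ee_pos: [0.4358, -0.2847, 0.076]
eef_rot: [-3.141, 0.002, 1.603]
force: [5.8, 1.0, -8.7]
grip_width: 0.0193
```

```bash
cat >> plan.py <<'E'
HG=w(-.049,-.02,0)
def knob(j,z):
    a=np.pi/2+TS+j; return HG+np.array([.12*np.cos(a),.12*np.sin(a),z])
def joint(p):
    a=p[:2]-HG[:2]; return np.arctan2(a[1],a[0])-np.pi/2-TS if True else 0
E
python3 - <<'E'
from plan import *
st(); p=pose()[0]; print(joint(p)%6.283, np.linalg.norm(p[:2]-HG[:2]))
E
```

```text
t 11.9 p [ 0.4358 -0.2847  0.076 ] d [-0.    -0.002 -1.   ] ty [ 0.999  0.032 -0.   ] F [ 5.8  1.  -8.7] w 0.0193 q [-0.65  0.38  1.74 -0.    1.02 -0.68]
1.7305173950764159 0.12027820005485276
```

```bash
python3 - <<'E'
from plan import *
plan([(knob(j,.0745),down(91.7)) for j in [1.6,1.45,1.3,1.15,1.0]],mm=30)
E
```

```text
1 {'x': 0.0157, 'y': -0.0012, 'z': 0.0015, 'ay': 0.1, 'az': 0.1}
2 {'x': 0.0179, 'y': 0.0009}
3 {'x': 0.0177, 'y': 0.0035}
4 {'x': 0.0169, 'y': 0.0061}
5 {'x': 0.0158, 'y': 0.0085}
```

step_arm(
  steps=[
    {"x": 0.0155,"y": -0.001,"z": 0.0015,"ax": 0,"ay": 0.1,"az": 0.1,"claw": 0.01},
    {"x": 0.018,"y": 0.001,"z": 0,"ax": 0,"ay": 0,"az": 0,"claw": 0.01},
    {"x": 0.0175,"y": 0.0035,"z": 0,"ax": 0,"ay": 0,"az": 0,"claw": 0.01},
  ],
)

```text
time_s: 12.15
ee_pos: [0.4353, -0.2354, 0.0755]
eef_rot: [-3.137, 0.002, 1.598]
force: [-0.5, -1.8, -5.0]
grip_width: 0.0194
```

```bash
python3 - <<'E'
from plan import *
st(); p=pose()[0]; j=joint(p)%6.283; print(j, np.linalg.norm(p[:2]-HG[:2]))
plan([(knob(a,.0745),down(91.7)) for a in np.arange(j-.14,j-.8,-.14)],mm=30)
E
```

```text
t 12.15 p [ 0.4353 -0.2354  0.0755] d [-0.004 -0.002 -1.   ] ty [ 1.     0.027 -0.004] F [-0.5 -1.8 -5. ] w 0.0194 q [-0.57  0.33  1.81 -0.    1.   -0.59]
1.3202802399632336 0.12159015089364687
1 {'x': 0.0156, 'y': 0.0068, 'z': 0.001, 'ax': -0.3, 'ay': 0.1, 'az': -0.2}
2 {'x': 0.015, 'y': 0.0075}
3 {'x': 0.0138, 'y': 0.0095}
4 {'x': 0.0124, 'y': 0.0113}
5 {'x': 0.0107, 'y': 0.0129}
```

step_arm(
  steps=[
    {"x": 0.0155,"y": 0.007,"z": 0.001,"ax": -0.3,"ay": 0.1,"az": -0.2,"claw": 0.01},
    {"x": 0.015,"y": 0.0075,"z": 0,"ax": 0,"ay": 0,"az": 0,"claw": 0.01},
    {"x": 0.014,"y": 0.0095,"z": 0,"ax": 0,"ay": 0,"az": 0,"claw": 0.01},
    {"x": 0.0125,"y": 0.0115,"z": 0,"ax": 0,"ay": 0,"az": 0,"claw": 0.01},
  ],
)

```text
time_s: 12.48
ee_pos: [0.4635, -0.1728, 0.0749]
eef_rot: [-3.129, -0.005, 1.599]
force: [-4.8, 2.3, -0.2]
grip_width: 0.0186
```

```bash
python3 - <<'E'
from plan import *
st(); p=pose()[0]; j=joint(p)%6.283; print(j, np.linalg.norm(p[:2]-HG[:2]))
plan([(knob(a,.0745),down(91.7)) for a in np.arange(j-.14,j-.8,-.14)],mm=30)
E
```

```text
t 12.48 p [ 0.4635 -0.1728  0.0749] d [-0.013  0.005 -1.   ] ty [ 1.     0.028 -0.012] F [-4.8  2.3 -0.2] w 0.0186 q [-0.43  0.34  1.8  -0.    1.02 -0.46]
0.7621539803679428 0.12706433321924757
1 {'x': 0.0056, 'y': 0.0178, 'z': 0.0002, 'ax': -0.7, 'ay': -0.3, 'az': -0.1}
2 {'x': 0.0088, 'y': 0.0143}
3 {'x': 0.0067, 'y': 0.0154}
4 {'x': 0.0046, 'y': 0.0161}
5 {'x': 0.0022, 'y': 0.0167}
```

step_arm(
  steps=[
    {"x": 0.004,"y": 0.0165,"z": 0,"ax": -0.4,"ay": -0.3,"az": -0.1,"claw": 0.01},
    {"x": 0.0075,"y": 0.0145,"z": 0,"ax": 0,"ay": 0,"az": 0,"claw": 0.01},
    {"x": 0.0065,"y": 0.0155,"z": 0,"ax": 0,"ay": 0,"az": 0,"claw": 0.01},
  ],
)

```text
time_s: 12.73
ee_pos: [0.5022, -0.1428, 0.0739]
eef_rot: [-3.113, -0.018, 1.6]
force: [2.5, -1.7, -3.0]
grip_width: 0.0178
```

```bash
python3 - <<'E'
from plan import *
st(); p=pose()[0]; j=joint(p)%6.283; print(j, np.linalg.norm(p[:2]-HG[:2]))
plan([(knob(a,.0745),down(91.7)) for a in np.linspace(j,0,4)[1:]],mm=30)
E
```

```text
t 12.73 p [ 0.5022 -0.1428  0.0739] d [-0.029  0.017 -0.999] ty [ 0.999  0.029 -0.028] F [ 2.5 -1.7 -3. ] w 0.0178 q [-0.35  0.41  1.71  0.01  1.06 -0.38]
0.379400294130167 0.12996250950562652
1 {'x': -0.0045, 'y': 0.0181, 'z': -0.0012, 'ax': -1.6, 'ay': -1.0}
2 {'x': 0.0029, 'y': 0.0149}
3 {'x': 0.0009, 'y': 0.0151}
```

step_arm(
  steps=[
    {"x": -0.003,"y": 0.0165,"z": 0,"ax": -0.8,"ay": -0.5,"az": 0,"claw": 0.01},
    {"x": 0.001,"y": 0.015,"z": 0,"ax": 0,"ay": 0,"az": 0,"claw": 0.01},
  ],
)

```text
time_s: 12.9
ee_pos: [0.5332, -0.1383, 0.0733]
eef_rot: [-3.122, -0.017, 1.602]
force: [-2.7, 2.2, -1.0]
grip_width: 0.0194
```

```bash
python3 - <<'E'
from plan import *
st(); p=pose()[0]; j=joint(p); print(j, np.linalg.norm(p[:2]-HG[:2]),knob(0,0))
E
python3 chk.py 9
```

```text
t 12.9 p [ 0.5332 -0.1383  0.0733] d [-0.02   0.016 -1.   ] ty [ 0.999  0.031 -0.02 ] F [-2.7  2.2 -1. ] w 0.0194 q [-0.32  0.46  1.63  0.01  1.08 -0.36]
0.13647795647821187 0.12552318102667673 [ 0.55035494 -0.14209766  0.        ]
t 12.9 p [ 0.5332 -0.1383  0.0733] d [-0.02   0.016 -1.   ] ty [ 0.999  0.031 -0.02 ] F [-2.7  2.2 -1. ] w 0.0194 q [-0.32  0.46  1.63  0.01  1.08 -0.36]
4 ((0.5648495554924011, -0.23943428695201874), (0.0007113594328984618, 0.009242084808647633), 80.4443359375) in stop [-0.03739938  0.00227621]
knob 0 None
```

View pics/s9.png

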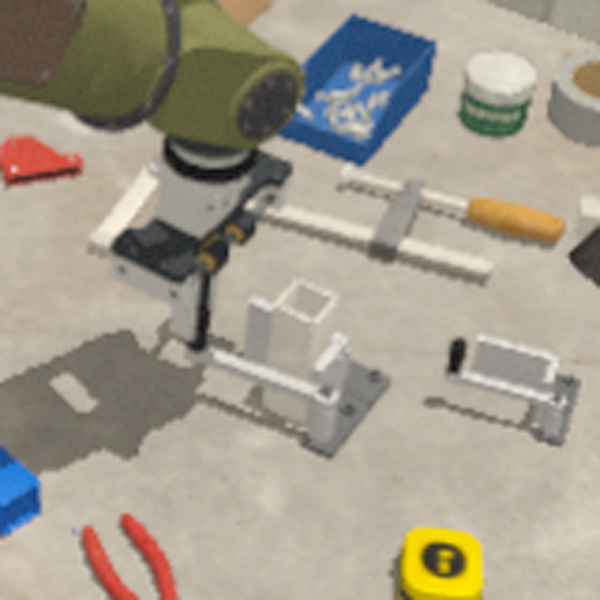

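Nearly shut. The arm bar runs across the front of the tube at (270,370). I push the last 17 mm.

step_arm(
  steps=[
    {"x": -0.002,"y": 0.01,"z": 0,"ax": 0,"ay": 0,"az": 0,"claw": 0.01},
    {"x": -0.0005,"y": 0.007,"z": 0,"ax": 0,"ay": 0,"az": 0,"claw": 0.01},
  ],
)

```text
time_s: 13.17
ee_pos: [0.5502, -0.137, 0.0731]
eef_rot: [-3.118, -0.022, 1.603]
force: [-23.9, -3.7, 7.5]
grip_width: 0.0228
```

```bash
python3 - <<'E'
from plan import *
st(); p=pose()[0]; j=joint(p); print(j, np.linalg.norm(p[:2]-HG[:2]),knob(0,0))
E
```

```text
t 13.17 p [ 0.5502 -0.137   0.0731] d [-0.024  0.021 -0.999] ty [ 0.999  0.033 -0.023] F [-23.9  -3.7   7.5] w 0.0228 q [-0.31  0.49  1.58  0.01  1.1  -0.35]
-6.780480530028943e-05 0.12510992397434875 [ 0.55035494 -0.14209766  0.        ]
```

Hard contact at about 0 rad, so the arm is shut. Release and retreat upward.

step_arm(
  steps=[
    {"x": 0,"y": -0.0005,"z": 0,"ax": 0,"ay": 0,"az": 0,"claw": 0.03},
    {"x": 0,"y": 0,"z": 0,"ax": 0,"ay": 0,"az": 0,"claw": 0.04},
    {"x": 0,"y": 0,"z": 0,"ax": 0,"ay": 0,"az": 0,"claw": 0.05},
    {"x": 0,"y": 0,"z": 0,"ax": 0,"ay": 0,"az": 0,"claw": 0.05},
  ],
)

```text
time_s: 13.5
ee_pos: [0.5506, -0.1366, 0.0742]
eef_rot: [-3.119, -0.021, 1.604]
force: [-0.0, 0.4, -0.5]
grip_width: 0.0458
```

step_arm(
  steps=[
    {"x": 0,"y": 0,"z": -0.015,"ax": 0,"ay": 0,"az": 0,"claw": 0.05},
    {"x": 0,"y": 0,"z": -0.03,"ax": 0,"ay": 0,"az": 0,"claw": 0.05},
    {"x": 0,"y": 0,"z": -0.035,"ax": 0,"ay": 0,"az": 0,"claw": 0.05},
    {"x": 0.03,"y": -0.02,"z": -0.02,"ax": 0,"ay": 0,"az": 0,"claw": 0.05},
    {"x": 0.035,"y": -0.02,"z": 0,"ax": 0,"ay": 0,"az": 0,"claw": 0.05},
  ],
)

```text
time_s: 13.92
ee_pos: [0.5111, -0.0778, 0.1797]
eef_rot: [-3.119, -0.022, 1.598]
force: [0.4, 0.4, 0.8]
grip_width: 0.05
```

step_arm(
  steps=[
    {"x": 0.035,"y": -0.02,"z": 0,"ax": 0,"ay": 0,"az": 0,"claw": 0.05},
    {"x": 0.035,"y": -0.02,"z": 0,"ax": 0,"ay": 0,"az": 0,"claw": 0.05},
    {"x": 0.02,"y": -0.02,"z": 0,"ax": 0,"ay": 0,"az": 0,"claw": 0.05},
    {"x": 0,"y": 0,"z": 0,"ax": 0,"ay": 0,"az": 0,"claw": 0.05},
  ],
)

```text
time_s: 14.25
ee_pos: [0.444, 0.0166, 0.1863]
eef_rot: [-3.127, -0.022, 1.598]
force: [0.4, -0.5, 0.5]
grip_width: 0.0495
```

```bash
python3 chk.py 10; python3 - <<'E'
from m import *
from plan import *
im,d,P=cloud("top"); q=P.reshape(-1,3)
k=(q[:,2]>.094)&(q[:,2]<.112)&(abs(q[:,0]-.55)<.035)&(abs(q[:,1]+.142)<.03)&(d.ravel()>0)
kp=q[k].mean(0); print(k.sum(),kp,"joint",joint(kp))
E
```

```text
t 14.25 p [0.444  0.0166 0.1863] d [-0.015  0.022 -1.   ] ty [ 1.     0.028 -0.015] F [ 0.4 -0.5  0.5] w 0.0495 q [-0.06  0.09  1.82  0.02  1.25 -0.09]
73 ((0.5797785520553589, -0.22077535092830658), (0.04081353917717934, 0.038935232907533646), 1.671215534210205) in stop [-0.02192341  0.02048405]
knob 38 [ 0.55171202 -0.14903006  0.10235132]
38 [ 0.54844855 -0.1432106   0.10210058] joint 0.016296678366275172
```

View pics/t10.png

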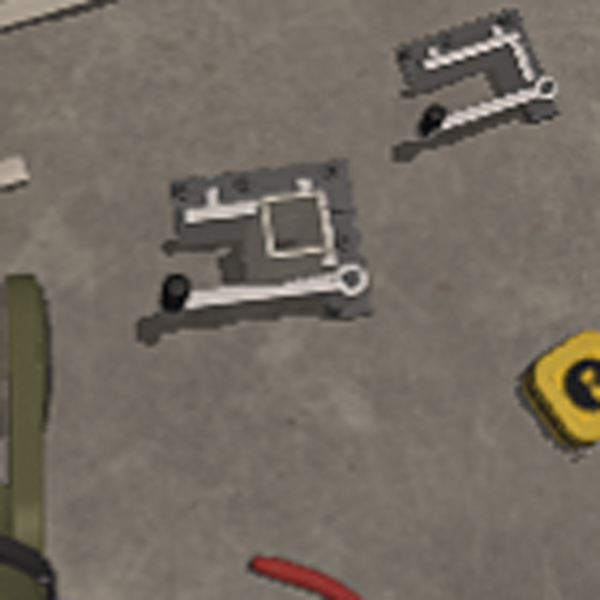

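View pics/s10.png

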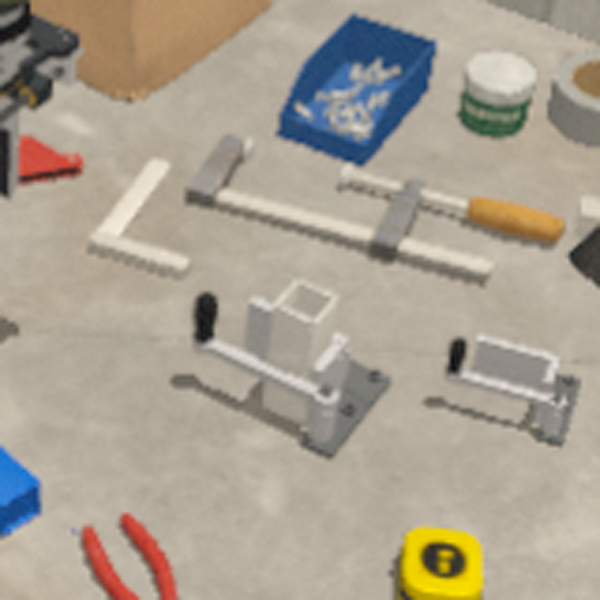

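The arm is shut across the tube, with the knob at (175,292) in the top crop. The tube stands in the corner, the gripper is clear and the bystanders are where they were. Handing in.

```bash
python3 -c "
from station import ticket
print(ticket.hand_in())"
```

```text
the job is handed in; nothing more can be done
None
```

I tipped the longer tube up over its -y end, slid it home into the larger corner stop, swung the arm shut and let go. I handed it in at about 14.3 s of the 64 s allowed. The hand-in gives no verdict, so the numbers below are my own last checks.

- **Carrying:** I held the foot within a few millimetres of the table while tipping and sliding; I did not measure the gap directly.
- **Tube position:** its axis measured at (-21.9, +20.5) mm in the stop frame, against a nominal (-20, +20). The allowed range is -26 to -16 in x and 16 to 26 in y. The camera calibration is good to only about 2 mm.
- **Fit to the walls:** the sides are parallel to the walls to well under 1°. During the press I felt about 6 N from each wall, so it did touch both. The final x reading suggests a gap of up to about 2 mm at the back wall, which I left because the calibration error is that large.
- **Upright:** the tube looks vertical in both views and is standing freely. I did not measure its tilt directly.
- **Stop's arm:** the joint measured 0.016 rad, against a limit of 0.1. The knob slipped up to 5 mm in the fingers on the way, and the end stop was met at about 24 N.
- **Other things:** the gripper is open and clear. The bystanders visible in the last pictures look unmoved, but I did not measure them.

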